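Moisture readings on a carved panel

ROBOT

A 6-joint arm with a two-finger parallel gripper is mounted at the origin on the work surface. World frame = base frame: x ahead of the robot, y to its left, z up, the work surface at z = 0. Lengths are in mm, angles in degrees, forces in N, time in s.
With the tool pointing down it reaches from about 350 to 800 mm from the base axis. Payload 7.3 kg.
Tool frame: the origin (TCP) lies midway between the tips of the shut fingers; the grasp point (between the pads) lies 19 mm behind it; z points along the fingers, y is the direction in which the jaws open and shut (so a half turn about z gives the same grasp; the last joint's range is limited). The gripper opens to 85 mm and grips with 20 to 120 N. Pads are 22 mm wide; open, the fingers measure 114 mm over their backs; the gripper's body (76 mm by 85 mm) begins 54 mm behind the grasp point. The pads swing forward as they close: fully open they stand 13 mm farther back than shut.
Start: joints at [-74.026, 19.595, 87.324, -0, 73.075, -8.365], TCP at [216.397, -478.352, 194.122] pointing down, gripper open.
Joint ranges: [-145.02, 145.02], [-44.19, 115.74], [2.07, 154.8], [-57.11, 237.11], [16.16, 152.29], [-177.93, 177.93]. Speed limits (degrees/s): [147.25, 147.25, 180, 180, 180, 180].

INTERFACE

Orientations are given as a 3x3 rotation matrix whose columns are the frame's x, y, z axes.
In Python, from workcell import robot gives the robot as it stands.
- The arm moves only by the shell command python3 -m crank 'ROWS'. ROWS is text: rows parted by semicolons, each of 5 numbers parted by spaces: the shift along the tool's x, y, z in m, then the turn about the tool's z in rad, then the opening, from -1 (shut) to 1 (fully open). In form: x y z roll grip; .... A call has 1 to 5 rows; each row is the pose to reach, as a shift and turn from the pose commanded when the call began, along the tool's axes at that moment; what a row does not reach only later rows make up. A row lasts 1/8 s, in which the tool goes at most 62.5 mm and 10.7 degrees, less where a joint would pass 70% of its speed; a pose out of reach is approached as far as the arm can. A call with a gripper value outside its range is refused whole. The fingers move at their own pace and stop on an object; the grip force is fixed at half the most. Time passes only in rows, so rows that repeat a pose let the fingers close. It gives the time, the measured TCP pose, the force and the opening at its end, in the units of the state.
- robot.get_state(): the state, without advancing time (a new reading comes with each control period).
- robot.capture(name): name is "scene" or "side" or "wrist"; returns a dict with "frame" (400x640x3 uint8, red, green, blue), "vertical_fov" (degrees; the focal length in pixels is half the picture's height over the tangent of half this angle, whatever the lens; pixels are square), "cx", "cy" (the principal point, pixels), "extrinsics" (4x4, takes a point from world to camera coordinates). Camera axes: x right, y down, z forward; pixel columns grow to the right and rows downward; lengths in mm; the calibration is good to about 2 mm. A picture is of the moment at which its call begins. There is no depth.
- robot.hand_in(): hands the job in, once; it reports no verdict.
Trained networks look in the newest picture that a camera, given by its name, has taken for a name from the list of things; names that differ only in an ending like _2 or _b are one class to them, and where a whole thing is asked for, a point or a joint stands for the part that bears it (a point fixed in the world has none). Each returns a list of dicts, best first, with "p" (0 to 1); they miss things now and then, are a little off and sometimes report something else, mostly with a low value. They report only what shows in the picture. A call takes as long as a camera call. They do not tell look-alikes from the thing itself.
- robot.silhouettes(camera, target): "mask" (400x640 bool, what is visible of it) and "bbox" ([left, top, width, height] in pixels, round what is visible of it).
The state is a dict: "time_s": time; "q": joint angles; "dq": joint speeds; "tau": joint torques, N m; "eef_pos": TCP position; "eef_rot": TCP orientation; "force": force on the tool from outside, world axes, zero at the start; "torque": the same for the moment, N m; "opening": finger opening in mm.
Only numpy, scipy, OpenCV 4.12 (cv2) and the standard library are available. Lean on these libraries where they do the work, as an engineer would, in place of code of your own. Each camera call takes 0.05 s, during which the arm holds its last target.

TASK

Check whether the carved panel is dry: take the moisture probe out of its wooden block and press its sprung pin into the middle of the pencilled circle for a good second, then lift it clear and do the same in the middle of the pencilled square, and finish there, still holding the probe on the square. For both readings hold the probe square to the sloping panel and press gently, with the pin about half-way in and not against its stop; leave the panel's slope and the other things on the table as they are.

Things in the scene. Friction and masses are not known exactly. Their poses are not given: they have to be found in the camera images.
- block: Fixed wooden stand of the probe, 70 x 70 x 75 mm high, with a 23 mm square hole from above. Origin: centre of its underside on the table; z up. It stands left or right of the panel; on the other side is a similar lower block with four gouge handles, not needed.
- probe: Loose wood moisture probe, 0.14 kg, upright in the block. Origin at the barrel's lower end, z towards the handle: barrel 20 x 20 mm from 0 to 45, collar 34 x 34 mm from 45 to 53 (hangs on the block's top, 75 mm up), black handle 28 (x) x 24 (y) mm from 53 to 115; grip it from above at about 88 (118 mm above the table). Lift over 65 mm to clear the hole. A sprung pin sticks out 20 mm below.
- pin_tip (a point): Point of the probe's steel pin (8 mm thick, round end), on the probe's axis: 20 mm below the probe's origin when the pin is free; it goes towards the barrel as the pin is pressed in.
- pin (a joint): How far the pin is pressed into the probe, m: 0 free, 0.012 at its stop. The spring pushes with about 1 N at the start and 5 N at the stop.
- panel: Carved wood panel 240 x 290 x 22 mm on a tilting desk, far edge higher (slope 11 to 22 degrees, stiff hinge that stays put under light pressing). Origin: middle of its near lower edge, on the hinge; x up the slope away from the robot, y left along the hinge, z square out of the face, which lies at z = 22 mm. An 18 mm wide border stands 3 mm higher; a carved band crosses the middle.
- circle_spot (a point): Centre of the circle (30 mm across) pencilled on the panel's face, in the plain strip of the upper (far) half, somewhere along it. On the face; z is square to the face and out of it, x and y as the panel's.
- square_spot (a point): Centre of the square (30 mm wide) pencilled on the panel's face, in the plain strip of the lower (near) half, somewhere along it. On the face; axes as circle_spot.
- matchbox: Cardboard matchbox 53 x 36 x 15 mm, lying about on the table; to be left alone. Origin: on the table under its middle.
- tealight: Small aluminium tealight, 38 mm wide, 22 mm high, lying about on the table; to be left alone. Origin: on the table under its middle.
- pencil: Wooden pencil 165 mm long, 8 mm thick, lying about on the table; to be left alone. Origin: on the table under its middle.
- wax: Tin of wax, 70 mm wide, 50 mm high, lying about on the table; to be left alone. Origin: on the table under its middle.
- mallet: Wooden mallet, box-shaped head 100 x 60 x 60 mm, handle 150 mm, lying about on the table; to be left alone. Origin: on the table under its middle (under the middle of the head; the handle points along its -x).
- offcut: Wood offcut 90 x 45 x 30 mm, lying about on the table; to be left alone. Origin: on the table under its middle.
- panel_edge (a point): Middle of the panel's far (upper) edge, on top of its border: 240 mm up the slope from the panel's origin and 25 mm out of it.
There are look-alikes about, which are no part of the job. What is shaped like the block but green or orange is not meant. What is meant by the probe is not blue, and is the smaller of those in its own colour.

How it is judged:
By the outcome, as a careful person would: the job done as asked, in the order asked, and still so for the second after the job is handed in, while the arm keeps its last pose, push and grip.
It also fails if it takes over 50 s, if anything falls off the work surface, if the arm or the gripper's body presses on something with over 40 N, if the wrist force passes 120 N, or if a joint passes its speed limit or range.

## Working session

There is one attempt and no reset: what is moved stays moved. The work goes in short steps, Python scripts to look and compute and a shell command to move; the robot and the scene stay as the last step left them, time stands still between calls to the robot, and variables do not carry over. Pictures are saved under pics/ and viewed, and the job is handed in when it is done.

```bash
ls; mkdir -p pics
cat > h.py <<'E'
import numpy as np, cv2
from workcell import robot
def cap(n,out=None):
    c=robot.capture(n)
    if out: cv2.imwrite('pics/'+out,c['frame'][:,:,::-1])
    return c
def f(c): return 200/np.tan(np.radians(c['vertical_fov'])/2)
def proj(c,P):
    E=np.array(c['extrinsics']);p=E[:3,:3]@np.array(P,float)+E[:3,3]
    return np.array([c['cx']+f(c)*p[0]/p[2],c['cy']+f(c)*p[1]/p[2]])
def ray(c,uv):
    E=np.array(c['extrinsics']);R=E[:3,:3];o=-R.T@E[:3,3]
    d=R.T@np.array([(uv[0]-c['cx'])/f(c),(uv[1]-c['cy'])/f(c),1]);return o,d/np.linalg.norm(d)
def onz(c,uv,z):
    o,d=ray(c,uv);return o+d*(z-o[2])/d[2]
E
python3 - <<'E'
from h import *
for n in ['scene','side','wrist']:
    c=cap(n,n+'0.png');print(n,c['vertical_fov'],c['cx'],c['cy'],np.round(c['extrinsics'],3).tolist())
    for t in ['probe','block','panel','circle_spot','square_spot','wax','mallet','offcut','matchbox','tealight','pencil']:
        print(t,[(round(d['p'],2),d['bbox']) for d in robot.silhouettes(n,t)])
s=robot.get_state();print(s['time_s'],s['eef_pos'],s['eef_rot'],s['force'],s['opening'])
E
```

```text
pics
scene 57.898631635663186 316.93159243849095 202.9013629137091 [[-0.803, 0.596, 0.005, 460.97], [0.317, 0.434, -0.844, -64.404], [-0.505, -0.676, -0.537, 1176.362], [0.0, 0.0, 0.0, 1.0]]
probe [(0.8, [268.0, 139.8, 18.6, 22.3]), (0.75, [287.9, 156.5, 12.0, 38.6]), (0.69, [239.1, 139.7, 23.3, 52.4])]
block [(0.9, [256.3, 140.0, 17.1, 32.6]), (0.72, [261.2, 159.9, 27.5, 30.8]), (0.69, [390.6, 374.9, 50.7, 25.1]), (0.66, [290.8, 143.2, 29.9, 28.9])]
panel [(0.84, [242.2, 196.1, 166.7, 115.9])]
circle_spot []
square_spot [(0.42, [345.9, 233.0, 23.2, 10.8])]
wax [(0.57, [389.3, 375.4, 53.0, 24.6])]
mallet [(0.76, [133.9, 170.8, 91.5, 33.8]), (0.73, [394.4, 374.6, 45.3, 25.4])]
offcut [(0.73, [453.8, 260.3, 46.6, 28.6])]
matchbox [(0.73, [220.7, 202.8, 20.2, 14.0])]
tealight [(0.77, [359.5, 341.2, 23.1, 20.6])]
pencil [(0.57, [363.0, 214.7, 43.4, 34.3]), (0.25, [262.8, 158.2, 25.1, 30.2])]
side 50.37770540231678 321.06038849444815 197.16294972206046 [[0.975, -0.221, -0.008, -531.251], [-0.122, -0.507, -0.853, 108.7], [0.185, 0.833, -0.522, 1209.2], [0.0, 0.0, 0.0, 1.0]]
probe [(0.71, [
[... 547 characters left out ...]
 252.1, 24.6, 18.7])]
tealight [(0.24, [265.7, 193.9, 6.2, 9.5])]
pencil [(0.65, [266.0, 199.5, 6.8, 20.6])]
wrist 60.52961630807447 322.103505904291 197.56970595225795 [[0.412, -0.911, -0.0, -524.88], [-0.869, -0.393, 0.302, -39.549], [-0.275, -0.124, -0.953, 379.95], [0.0, 0.0, 0.0, 1.0]]
probe []
block [(0.88, [215.9, 1.4, 111.6, 57.9])]
panel []
circle_spot []
square_spot []
wax []
mallet []
offcut []
matchbox []
tealight []
pencil []
1.8 [ 216.40223904 -478.35328222  194.11491284] [[ 9.11125733e-01  4.12128498e-01  2.17313854e-05]
 [ 4.12128498e-01 -9.11125728e-01 -9.31390630e-05]
 [-1.85852378e-05  9.38175202e-05 -9.99999995e-01]] [-0.54935558 -0.9064727   0.24049055] 85.49237499310208
```

View pics/scene0.png

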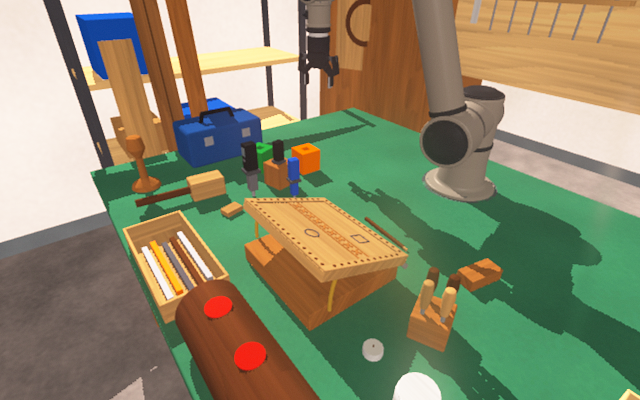

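View pics/side0.png

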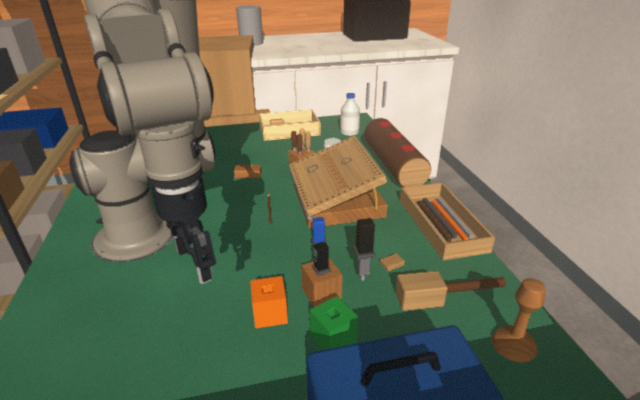

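View pics/wrist0.png

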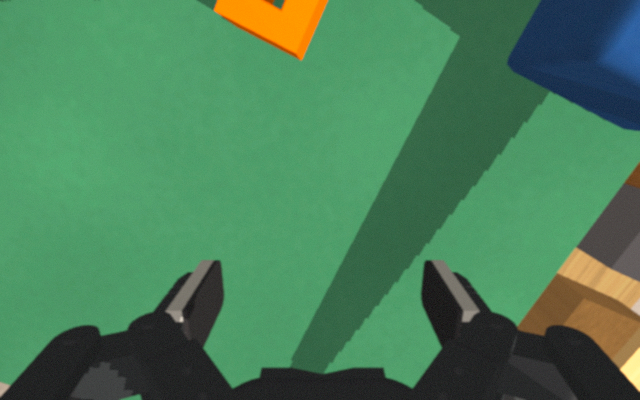

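Run:
```python
import cv2
s=cv2.imread('pics/scene0.png');d=cv2.imread('pics/side0.png')
def crop(im,x,y,w,h,k,n):cv2.imwrite('pics/'+n,cv2.resize(im[y:y+h,x:x+w],None,fx=k,fy=k,interpolation=cv2.INTER_CUBIC))
crop(s,235,185,180,145,4,'s_panel.png')
crop(d,280,125,120,105,5,'d_panel.png')
crop(s,230,130,100,75,7,'s_blk.png')
crop(d,240,205,160,145,4,'d_blk.png')
```

```text
(no output)
```

View pics/s_panel.png

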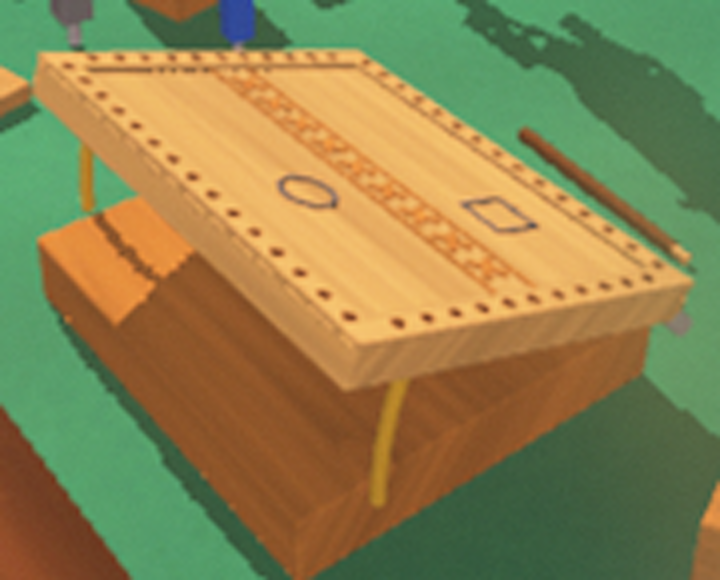

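View pics/d_panel.png

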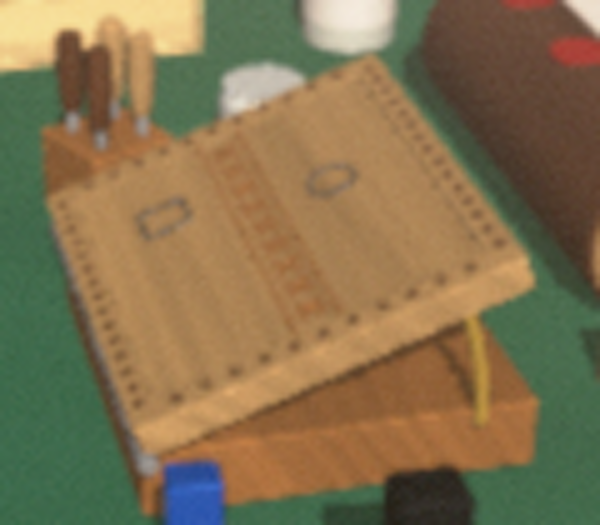

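View pics/s_blk.png

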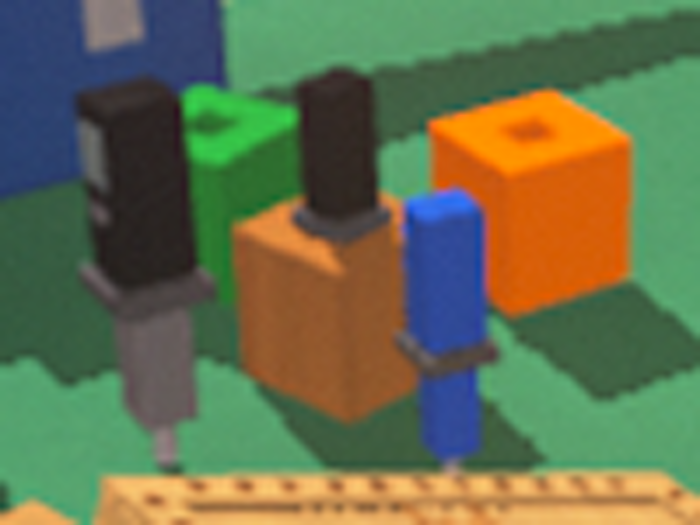

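View pics/d_blk.png

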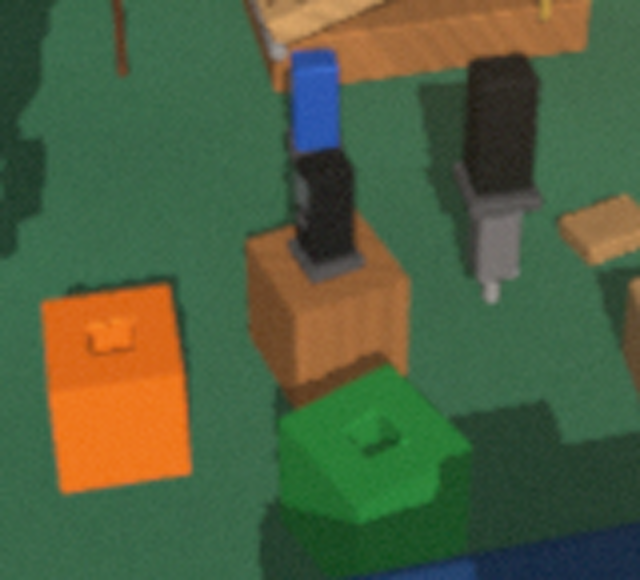

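```bash
cat > fit.py <<'E'
from h import *
from scipy.optimize import least_squares
S=cap('scene');D=cap('side')
def Rz(a):c,s=np.cos(a),np.sin(a);return np.array([[c,-s,0],[s,c,0],[0,0,1]])
def Ry(a):c,s=np.cos(a),np.sin(a);return np.array([[c,0,s],[0,1,0],[-s,0,c]])
def tri(u,v):
    o1,d1=ray(S,u);o2,d2=ray(D,v)
    A=np.c_[d1,-d2];t=np.linalg.lstsq(A,o2-o1,rcond=None)[0]
    p,q=o1+t[0]*d1,o2+t[1]*d2;return (p+q)/2,np.linalg.norm(p-q)
obs=[(S,(325,198),(0,-145,25)),(S,(407.5,255.5),(0,145,25)),(S,(244.5,199.5),(240,-145,25)),(S,(324.5,271.8),(240,145,25)),(S,(322,282),(240,145,0)),(S,(244.5,208),(240,-145,0)),
(D,(289.6,165.6),(0,145,25)),(D,(354.4,136.4),(240,145,25)),(D,(386.4,177.4),(240,-145,25)),(D,(307.6,210.6),(0,-145,25))]
def pt(p,P):return np.array(p[:3])+Rz(p[3])@Ry(-p[4])@np.array(P,float)
def res(p):return np.concatenate([proj(c,pt(p,P))-uv for c,uv,P in obs])
r=least_squares(res,[500,0,60,0,.3],x_scale=[100,100,100,1,1])
p=r.x
if __name__=='__main__':
    print('panel',p[:3].round(1),np.degrees(p[3:]).round(2));print(res(p).reshape(-1,2).round(1).tolist())
    for n,P in dict(circ=((312,232.8),(346.2,161)),sq=((360,238.8),(312.6,168.6)),prtop=((278.3,140.7),(321.5,243.7))).items():
        X,e=tri(*P);print(n,X.round(1),e.round(1),(Ry(p[4])@Rz(-p[3])@(X-p[:3])).round(1))
    ob=[(S,(263.3,163.1),0),(S,(279.3,169.3),0),(D,(301.5,265.2),0),(D,(329.5,258.2),0),(D,(342.5,275.8),0),(D,(314.2,283),0)]
    for c,uv,_ in ob: print(onz(c,uv,75).round(1))
    print(onz(S,(279.7,190.3),0).round(1),onz(S,(264.7,182.9),0).round(1))
    for nm,a,b in [('big',(253.5,196),(362.5,279)),('blue',(294.5,196.5),(0,0))]:
        print(nm,onz(S,a,0).round(1),onz(D,b,0).round(1))
    print('TCP', proj(S,[216,-478,194]),proj(D,[216,-478,194]))
E
python3 fit.py
```

```text
panel [486.6  47.9  46. ] [ 0.47 19.86]
[[-1.1, -0.1], [0.4, 0.0], [-0.1, -1.0], [0.4, -0.4], [-1.2, 1.6], [-2.4, 0.6], [-1.2, -0.3], [-0.5, -0.4], [-1.9, -1.1], [-2.0, 1.0]]
circ [640.1  69.1 126.8] 2.6 [172.   19.9  23.7]
sq [541.9 110.1  91.6] 2.1 [67.9 61.7 23.9]
prtop [ 467.5 -343.3  145.5] 3.1 [  12.8 -391.1  101.1]
[ 511.4 -365.    75. ]
[ 493.3 -299.8   75. ]
[ 425.8 -323.2   75. ]
[ 494.5 -313.8   75. ]
[ 508.3 -379.6   75. ]
[ 442.  -387.8   75. ]
[ 493.9 -303.6    0. ] [ 508.3 -372.6    0. ]
big [ 576.4 -321.4    0. ] [ 576.5 -321.8    0. ]
blue [ 477.1 -245.3    0. ] [-2659.1  6333.4     0. ]
TCP [317.92367606  99.78925018] [198.31989415 287.48890487]
```

Run:
```python
import cv2
s=cv2.imread('pics/scene0.png');d=cv2.imread('pics/side0.png')
def crop(im,x,y,w,h,k,n,pts):
    o=cv2.resize(im[y:y+h,x:x+w],None,fx=k,fy=k,interpolation=cv2.INTER_CUBIC)
    for u,v in pts: cv2.circle(o,(int((u-x)*k),int((v-y)*k)),5,(0,0,255),1)
    return o
import numpy as np
a=crop(s,270,20,90,100,5,'',[(318,100)]);b=crop(d,150,220,90,100,5,'',[(198.3,287.5)])
cv2.imwrite('pics/g.png',np.hstack([a,b])[:,:800] if 0 else cv2.resize(np.hstack([a,b]),(800,444)))
```

```text
(no output)
```

View pics/g.png

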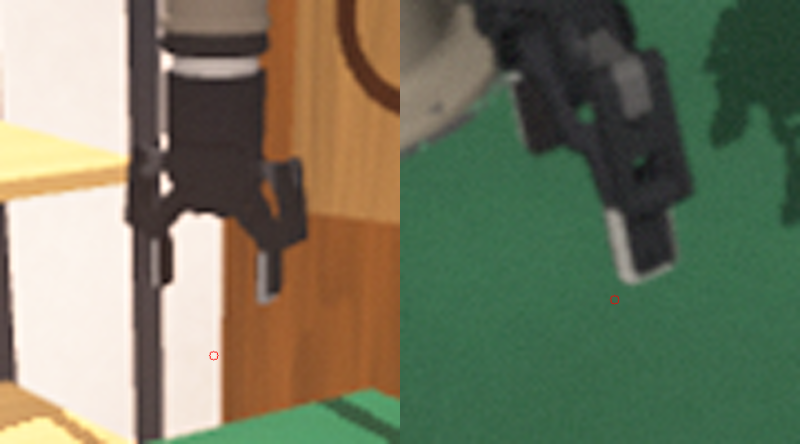

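Run:
```python
from h import *
c=cap('wrist');s=robot.get_state();T=np.array(s['eef_pos']);R=np.array(s['eef_rot'])
S=cap('scene');D=cap('side')
E=np.array(c['extrinsics']);print('cam in tool',(R.T@(-E[:3,:3].T@E[:3,3]-T)).round(1),'cam z in tool',(R.T@E[2,:3]).round(3))
for dz in (0,-13,-25,-40):
  for y in (-42.5,42.5):
    P=T+R@np.array([0,y,dz]);print(dz,y,proj(c,P).round(1),proj(S,P).round(1),proj(D,P).round(1))
```

```text
cam in tool [  76.6    0.  -179.9] cam z in tool [-0.302 -0.     0.953]
0 -42.5 [247.4 230.7] [328.4 101.5] [189.1 274.6]
0 42.5 [397.1 230.6] [307.5  98. ] [208.8 301.5]
-13 -42.5 [242.4 240.3] [328.4  97.8] [187.9 269.2]
-13 42.5 [402.2 240.2] [307.4  94.4] [207.6 295.9]
-25 -42.5 [237.  250.4] [328.5  94.4] [186.7 264.1]
-25 42.5 [407.5 250.4] [307.4  91. ] [206.6 290.6]
-40 -42.5 [229.2 265.1] [328.6  90. ] [185.3 257.6]
-40 42.5 [415.3 265.1] [307.4  86.7] [205.2 283.9]
```

```bash
python3 -m crank '0.05 0 0 0 -1; 0.1 0 0 0 -1; 0.14 0 0 0 -1; 0.14 0 0 0 -1; 0.14 0 0 0 -1'
python3 - <<'E'
from h import *
c=cap('wrist','w1.png');s=robot.get_state();T=np.array(s['eef_pos']);R=np.array(s['eef_rot'])
S=cap('scene','s1.png');D=cap('side','d1.png')
print(T,s['opening'],s['time_s'])
for dz in (0,-13,-25,-40):
    P=T+R@np.array([0,0,dz]);print(dz,proj(c,P).round(1),proj(S,P).round(1),proj(D,P).round(1))
E
```

```text
time_s: 2.68
eef_pos: [343.6, -420.8, 194.0]
eef_rot: [[0.911, 0.413, -0.0], [0.413, -0.911, -0.0], [-0.0, -0.0, -1.0]]
force: [-0.4, 0.4, -0.1]
opening: -0.1
[ 343.24874185 -420.99141943  194.06323937] 0.19426250217438043 2.725
0 [322.4 231.4] [297.2 110.7] [266.7 256.6]
-13 [322.4 241.1] [297.1 106.8] [266.2 251.3]
-25 [322.4 251.3] [297.  103.1] [265.7 246.4]
-40 [322.4 266.1] [296.9  98.5] [265.1 240. ]
```

View pics/w1.png

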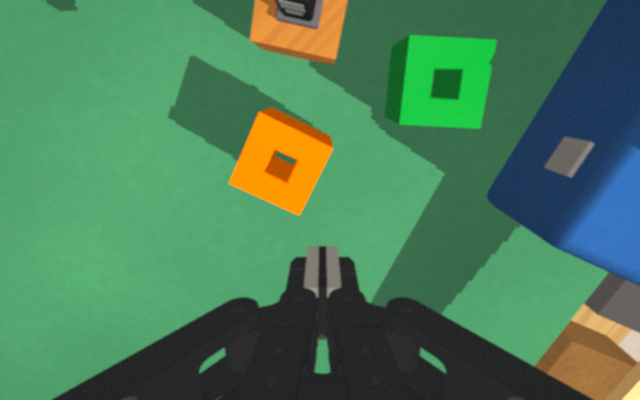

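View pics/d1.png

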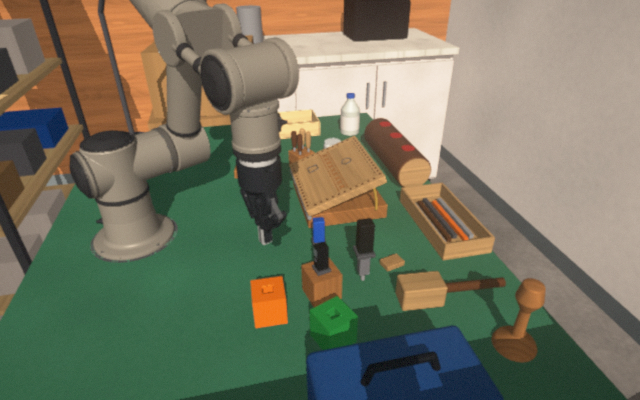

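Run:
```python
import cv2, numpy as np
s=cv2.imread('pics/s1.png');d=cv2.imread('pics/d1.png');w=cv2.imread('pics/w1.png')
def crop(im,x,y,w,h,k,pts):
    o=cv2.resize(im[y:y+h,x:x+w],None,fx=k,fy=k,interpolation=cv2.INTER_CUBIC)
    for u,v in pts: cv2.circle(o,(int((u+.5-x)*k),int((v+.5-y)*k)),3,(0,0,255),1)
    return o
a=crop(s,255,60,80,70,5,[(297.2,110.7),(296.9,98.5)]);b=crop(d,225,200,80,70,5,[(266.7,256.6),(265.1,240)])
cv2.imwrite('pics/g1.png',np.hstack([a,b]))
cv2.imwrite('pics/g2.png',crop(w,200,0,320,240,2.4,[]))
```

```text
(no output)
```

View pics/g1.png

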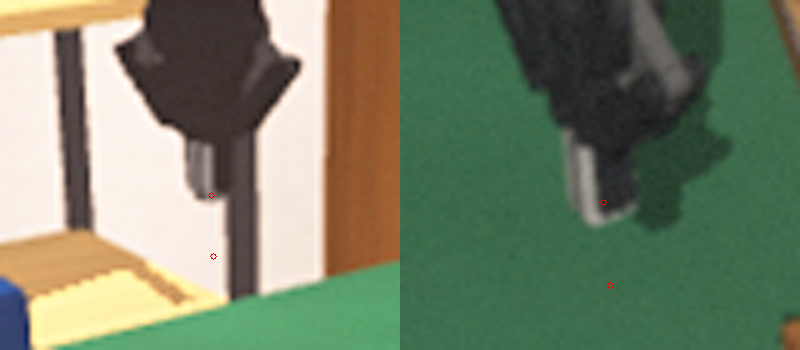

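View pics/g2.png

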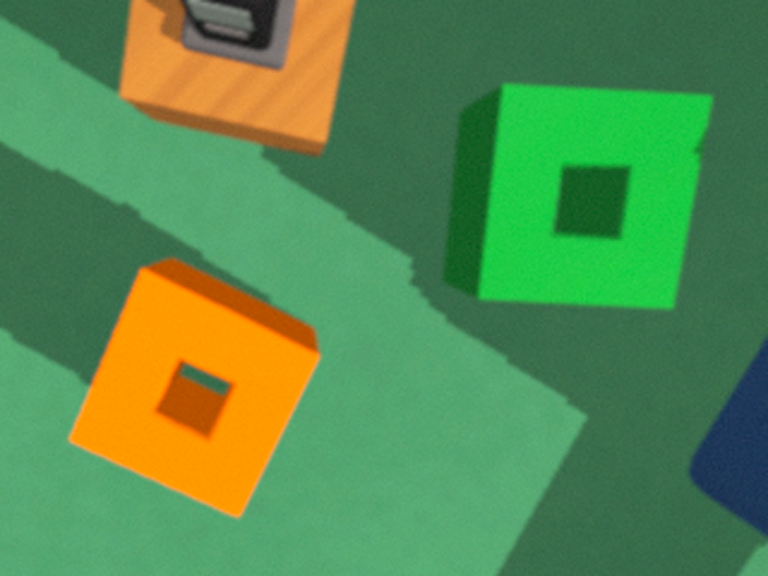

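Run:
```python
from h import *
c=cap('wrist');D=cap('side');s=robot.get_state();T=np.array(s['eef_pos']);R=np.array(s['eef_rot'])
W=[onz(c,u,75) for u in [(258.3,111.7),(332.5,148),(300,215.4),(229,183)]]
V=[onz(D,u,75) for u in [(250.5,280.5),(282.5,276.5),(286.7,299.5),(252.5,302)]]
print(np.round(W,1).tolist(),[np.linalg.norm(W[i]-W[i-1]).round(1) for i in range(4)],np.mean(W,0));print(np.round(V,1).tolist(),[np.linalg.norm(V[i]-V[i-1]).round(1) for i in range(4)],np.mean(V,0))
G=[onz(c,(200+a/2.4,b/2.4),75) for a,b in [(502,84),(712,95),(675,308),(480,299)]]
print('green',np.round(G,1).tolist(),[np.linalg.norm(G[i]-G[i-1]).round(1) for i in range(4)])
for dz in (0,-15,-30,-40): print(dz,proj(c,T+R@np.array([11,0,dz])),proj(c,T+R@np.array([-11,0,dz])))
```

```text
[[374.0, -347.8, 75.0], [371.8, -418.1, 75.0], [302.3, -416.9, 75.0], [304.7, -346.1, 75.0]] [np.float64(69.4), np.float64(70.3), np.float64(69.6), np.float64(70.8)] [ 338.1871284  -382.23232661   75.        ]
[[307.0, -347.8, 75.0], [377.6, -351.1, 75.0], [375.9, -423.2, 75.0], [305.7, -414.0, 75.0]] [np.float64(66.2), np.float64(70.7), np.float64(72.0), np.float64(70.8)] [ 341.56436641 -384.01526414   75.        ]
green [[478.7, -436.0, 75.0], [504.5, -501.3, 75.0], [439.7, -527.7, 75.0], [413.8, -462.4, 75.0]] [np.float64(70.1), np.float64(70.2), np.float64(69.9), np.float64(70.2)]
0 [322.29135015 212.26206618] [322.30186972 248.09304095]
-15 [322.29429119 222.21715214] [322.30552374 260.47890582]
-30 [322.29774934 233.92261926] [322.30979504 274.95714445]
-40 [322.3004136  242.94086587] [322.31306737 286.04918641]
```

Run:
```python
from fit import *
c=cap('wrist')
a=onz(c,(250,40.8),75);b=onz(c,(335.4,64.6),75);print(a,b,np.linalg.norm(a-b),np.degrees(np.arctan2(*(b-a)[:2])))
m=(a+b)/2;d=(b-a)/np.linalg.norm(b-a);n=np.array([-d[1],d[0],0]);print('centre',m+35*n,m-35*n)
for n,P in dict(bigtop=((251,142.5),(365.5,220.3)),bluetop=((293.6,158.2),(318.5,218.5)),prtop=((278.6,141),(321.8,243.8))).items():
    print(n,tri(*P))
```

```text
[ 423.15501947 -321.74463459   75.        ] [ 435.0772109  -391.49632466   75.        ] 70.76324552029583 170.30054534352612
centre [ 463.61579273 -350.72367971   75.        ] [ 394.61643764 -362.51727954   75.        ]
bigtop (array([ 572.80542557, -318.20045672,  174.31989432]), np.float64(7.808764828778925))
bluetop (array([ 485.75778053, -231.79305829,  135.35020907]), np.float64(2.354500512049507))
prtop (array([ 467.79782822, -342.39777203,  144.68330546]), np.float64(4.386840720036616))
```

```bash
python3 -m crank '0.05 -0.006 0 0.12 0.3; 0.1 -0.012 0 0.245 0.3; 0.143 -0.0175 0 0.245 0.3; 0.143 -0.0175 0 0.245 0.3'
python3 - <<'E'
from h import *
c=cap('wrist','w2.png');s=robot.get_state();print(s['eef_pos'],s['eef_rot'][0],s['opening'],s['time_s'],s['force'])
E
```

```text
time_s: 3.58
eef_pos: [469.0, -344.1, 193.9]
eef_rot: [[0.983, 0.182, 0.0], [0.182, -0.983, 0.0], [0.0, -0.0, -1.0]]
force: [0.5, -0.8, -0.7]
opening: 55.5
[ 467.59298383 -345.08235628  193.83357553] [ 9.83458193e-01  1.81134657e-01 -4.66881284e-04] 55.836101528603464 3.625 [-0.23688363 -0.395845   -0.9458157 ]
```

View pics/w2.png

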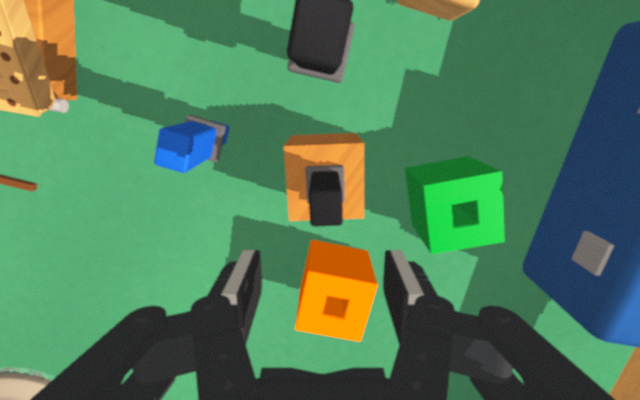

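Run:
```python
from h import *
w=cv2.imread('pics/w2.png');cv2.imwrite('pics/w2c.png',cv2.resize(w[120:240,260:400],None,fx=5,fy=5,interpolation=cv2.INTER_CUBIC))
c=cap('wrist')
for z in(75,145): print(z,proj(c,[467.6,-345.1,z]))
```

```text
75 [322.13979848 178.54707941]
145 [322.09395431 203.33496311]
```

View pics/w2c.png

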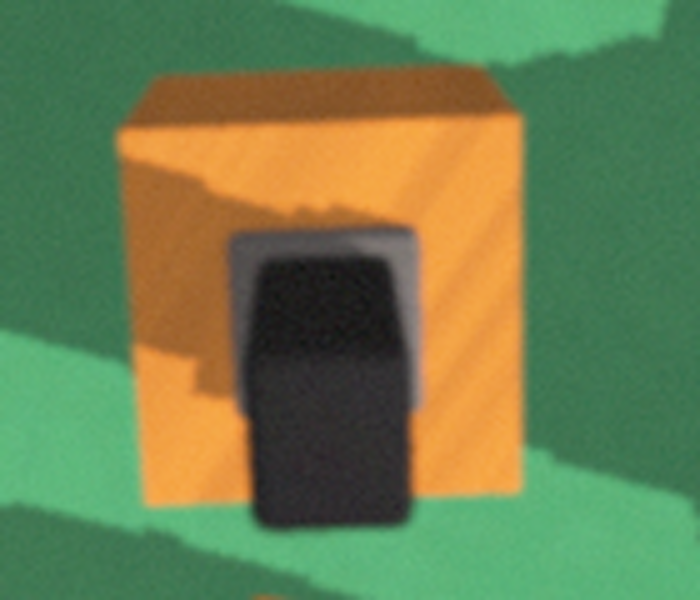

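Run:
```python
from h import *
c=cap('wrist');s=robot.get_state();T=np.array(s['eef_pos']);R=np.array(s['eef_rot'])
def w(l,z): return np.array([onz(c,(260+(a)/5,120+(b)/5),z) for a,b in l])
B=w([(118,130),(523,117),(523,493),(145,506)],75);H=w([(247,355),(408,355),(410,525),(255,527)],145);C=w([(230,233),(416,228)],83)
for n,X in (('B',B),('H',H),('C',C)):
    d=X[1]-X[0];print(n,X.mean(0),[np.linalg.norm(X[i]-X[i-1]).round(1) for i in range(len(X))],'yaw',np.degrees(np.arctan2(d[0],-d[1])),'in tool',R.T@(X.mean(0)-T))
```

```text
B [ 462.67069647 -349.57228216   75.        ] [np.float64(70.5), np.float64(70.7), np.float64(70.1), np.float64(70.6)] yaw 12.171003718720373 in tool [ -4.15247932   2.68360493 119.00618084]
H [ 463.56194568 -349.18226584  145.        ] [np.float64(25.8), np.float64(22.4), np.float64(25.5), np.float64(22.3)] yaw 10.336111845179461 in tool [-3.24763051  2.45973941 49.00562676]
C [ 480.07843284 -345.52200694   83.        ] [np.float64(32.2), np.float64(32.2)] yaw 11.90372856252529 in tool [ 13.69394608   1.80687667 110.99553397]
```

```bash
python3 -m crank '-0.0035 0.0025 0.03 -0.025 0.3; -0.0035 0.0025 0.07 -0.025 0.3; -0.0035 0.0025 0.09 -0.025 0.3;-0.0035 0.0025 0.09 -0.025 0.3'
python3 - <<'E'
from h import *
c=cap('wrist','w3.png');d=cap('side','d3.png');e=cap('scene','s3.png')
a=cv2.imread('pics/d3.png')[190:310,260:400];b=cv2.imread('pics/s3.png')[100:220,220:340]
cv2.imwrite('pics/g3.png',np.hstack([cv2.resize(x,None,fx=3,fy=3,interpolation=cv2.INTER_CUBIC) for x in (a,b)]))
s=robot.get_state();print(s['eef_pos'],s['opening'],s['time_s'],s['force'])
E
```

```text
time_s: 4.22
eef_pos: [462.2, -349.1, 102.8]
eef_rot: [[0.979, 0.202, -0.003], [0.202, -0.979, 0.002], [-0.002, -0.003, -1.0]]
force: [-0.2, 0.1, 0.3]
opening: 55.3
[ 464.13230877 -349.97474139  105.45145455] 55.37901357057422 4.375 [1.02576452 0.2299675  0.42986122]
```

View pics/w3.png

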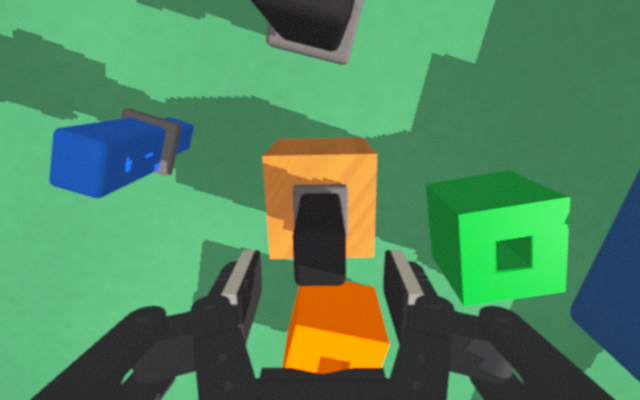

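View pics/g3.png

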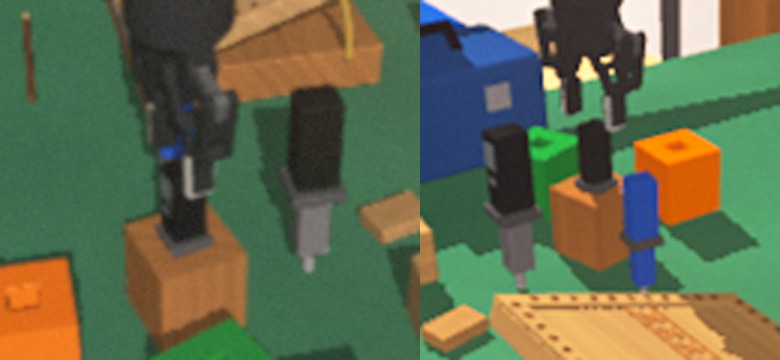

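```bash
python3 -m crank '0 0 0.013 0 0.3; 0 0 0.025 0 0.3; 0 0 0.025 0 0.3'
python3 - <<'E'
from h import *
c=cap('wrist','w4.png');d=cap('side','d4.png');e=cap('scene','s4.png')
a=cv2.imread('pics/d4.png')[190:310,260:400];b=cv2.imread('pics/s4.png')[100:220,220:340]
cv2.imwrite('pics/g4.png',np.hstack([cv2.resize(x,None,fx=3,fy=3,interpolation=cv2.INTER_CUBIC) for x in (a,b)]))
s=robot.get_state();print(s['eef_pos'],s['opening'],s['time_s'],s['force'])
E
```

```text
time_s: 4.75
eef_pos: [463.3, -348.2, 77.7]
eef_rot: [[0.979, 0.203, -0.002], [0.203, -0.979, 0.002], [-0.002, -0.002, -1.0]]
force: [-0.9, 0.4, 0.9]
opening: 55.3
[ 464.19944246 -348.9088771    79.20577885] 55.45534417145681 4.9 [-0.09252405  0.42434273 -0.54503891]
```

View pics/w4.png

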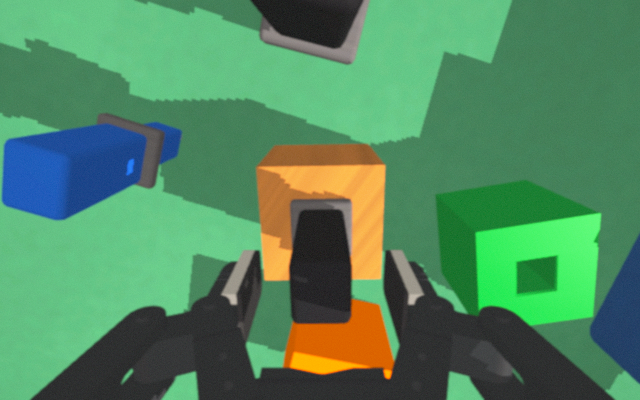

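View pics/g4.png

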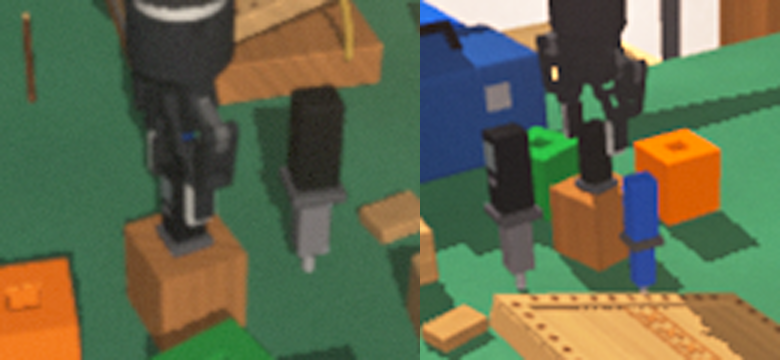

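```bash
python3 -m crank '0 0 0.01 0 0.3; 0 0 0.018 0 0.3; 0 0 0.018 0 0; 0 0 0.018 0 -1; 0 0 0.018 0 -1'; python3 -m crank '0 0 0 0 -1; 0 0 0 0 -1';python3 - <<'E'
from h import *
c=cap('wrist','w5.png');d=cap('side','d5.png');e=cap('scene','s5.png')
a=cv2.imread('pics/d5.png')[190:310,260:400];b=cv2.imread('pics/s5.png')[100:220,220:340]
cv2.imwrite('pics/g5.png',np.hstack([cv2.resize(x,None,fx=3,fy=3,interpolation=cv2.INTER_CUBIC) for x in (a,b)]))
s=robot.get_state();print(s['eef_pos'],s['opening'],s['time_s'],s['force'])
E
```

```text
time_s: 5.52
eef_pos: [464.1, -348.9, 61.2]
eef_rot: [[0.979, 0.203, 0.0], [0.203, -0.979, -0.0], [0.0, 0.0, -1.0]]
force: [0.1, -0.9, -0.6]
opening: 23.5
time_s: 5.78
eef_pos: [464.1, -348.9, 61.2]
eef_rot: [[0.979, 0.203, 0.0], [0.203, -0.979, -0.0], [0.0, 0.0, -1.0]]
force: [-0.2, -0.1, 0.2]
opening: 23.2
[ 464.11766531 -348.9442627    61.23874315] 23.632638087757382 5.925 [-0.3158472   0.5753315  -0.61192672]
```

View pics/w5.png

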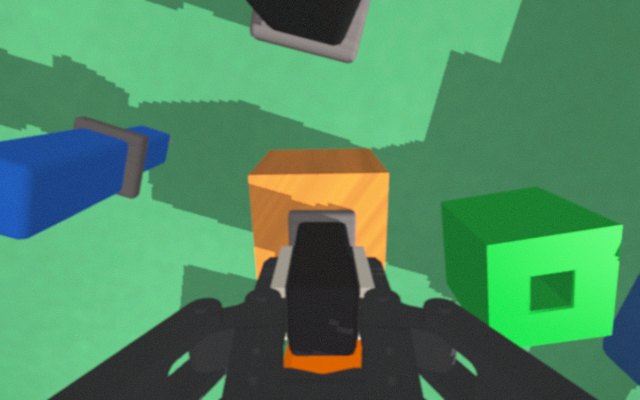

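View pics/g5.png

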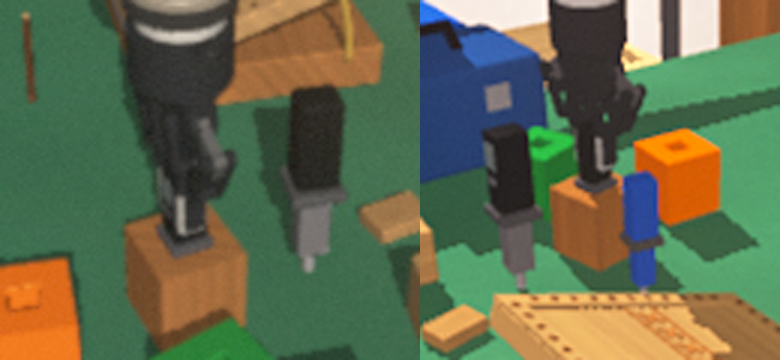

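```bash
python3 -m crank '0 0 -0.012 0 -1; 0 0 -0.024 0 -1; 0 0 -0.035 0 -1; 0 0 -0.035 0 -1; -0.004 0 -0.035 0 -1'; python3 -m crank '-0.005 0 0 0 -1; -0.01 0 0 0 -1; -0.01 0 0 0 -1';python3 - <<'E'
from h import *
c=cap('wrist','w6.png');d=cap('side','d6.png');e=cap('scene','s6.png')
a=cv2.imread('pics/d6.png')[190:310,260:400];b=cv2.imread('pics/s6.png')[100:220,220:340]
cv2.imwrite('pics/g6.png',np.hstack([cv2.resize(x,None,fx=3,fy=3,interpolation=cv2.INTER_CUBIC) for x in (a,b)]))
s=robot.get_state();print(s['eef_pos'],s['opening'],s['time_s'],s['force'],s['torque'])
E
```

```text
time_s: 6.55
eef_pos: [461.3, -349.5, 96.3]
eef_rot: [[0.979, 0.203, 0.003], [0.203, -0.979, -0.0], [0.003, 0.001, -1.0]]
force: [5.7, 2.3, 0.3]
opening: 22.9
time_s: 6.92
eef_pos: [451.6, -351.5, 96.4]
eef_rot: [[0.979, 0.203, 0.003], [0.203, -0.979, -0.0], [0.003, 0.001, -1.0]]
force: [5.1, 2.6, 0.0]
opening: 23.1
[ 451.66406066 -351.51902861   96.40276586] 23.590808149488403 7.075 [4.82072363 1.74022813 0.29250769] [ 0.45113718 -1.14492433  0.01868601]
```

View pics/w6.png

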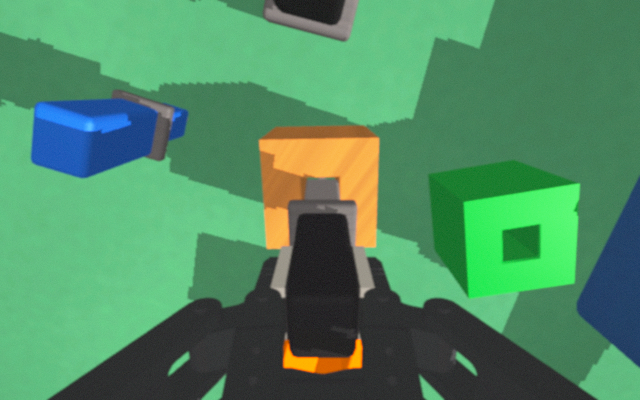

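View pics/g6.png

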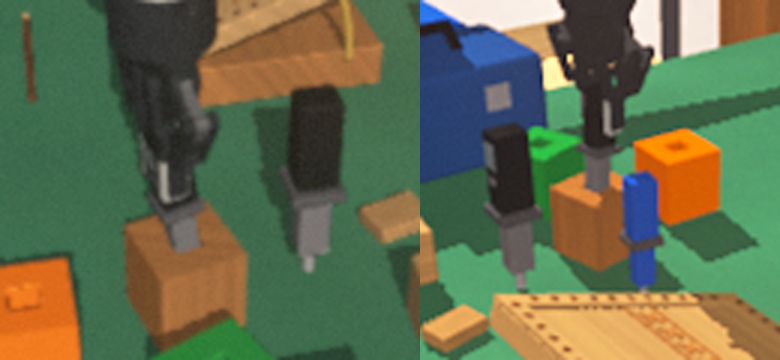

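```bash
python3 -m crank '-0.005 0 0 0 -1; -0.01 0 0 0 -1; -0.0145 0 0 0 -1; -0.0145 0 0 0 -1';python3 - <<'E'
from h import *
c=cap('wrist','w7.png');d=cap('side','d7.png');e=cap('scene','s7.png')
a=cv2.imread('pics/d7.png')[210:290,270:360];b=cv2.imread('pics/s7.png')[110:190,235:325]
cv2.imwrite('pics/g7.png',np.hstack([cv2.resize(x,None,fx=4.4,fy=4.4,interpolation=cv2.INTER_CUBIC) for x in (a,b)]))
s=robot.get_state();print(s['eef_pos'],s['opening'],s['time_s'],s['force'],s['torque'])
E
```

```text
time_s: 7.58
eef_pos: [437.3, -354.5, 96.0]
eef_rot: [[0.979, 0.203, 0.003], [0.203, -0.979, 0.0], [0.003, 0.001, -1.0]]
force: [5.9, 1.1, -1.0]
opening: 23.3
[ 437.32926354 -354.46241334   96.01564836] 23.30304967516917 7.725 [ 4.72451823  1.05592953 -2.28874489] [ 0.3485432  -1.18984611  0.08401095]
```

View pics/w7.png

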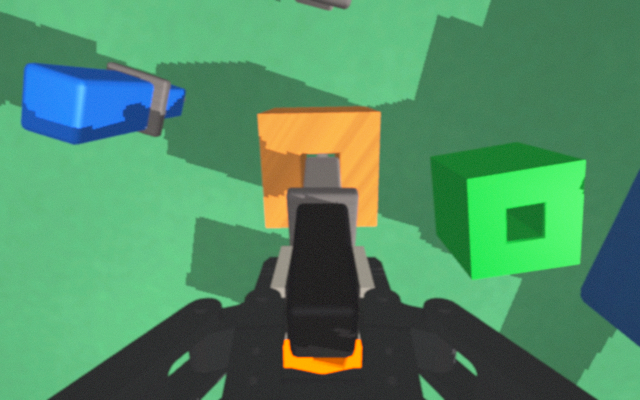

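View pics/g7.png

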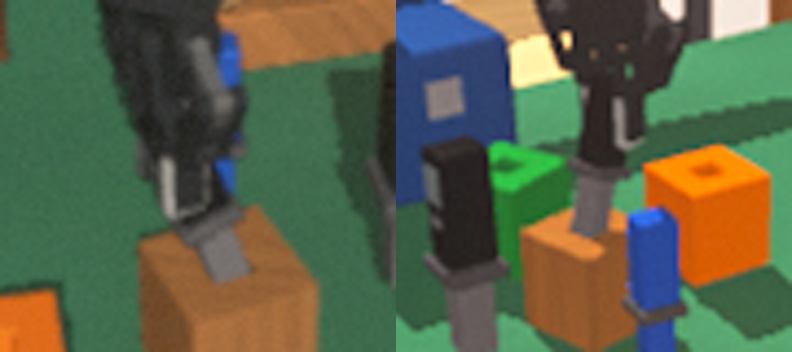

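```bash
python3 -m crank '0 0 -0.02 0 -1; 0 0 -0.06 0 -1; 0 0 -0.1 0 -1; 0 0 -0.12 0 -1; 0 0 -0.12 0 -1';python3 - <<'E'
from h import *
c=cap('wrist','w8.png');d=cap('side','d8.png');e=cap('scene','s8.png')
for n in 'wds':
    im=cv2.imread(f'pics/{n}8.png')
    x,y,w,hh={'w':(270,130,110,110),'d':(260,160,110,110),'s':(235,70,110,110)}[n]
    cv2.imwrite(f'pics/{n}8c.png',cv2.resize(im[y:y+hh,x:x+w],None,fx=5,fy=5,interpolation=cv2.INTER_CUBIC))
s=robot.get_state();print(s['eef_pos'],s['opening'],s['time_s'],s['force'],s['torque'])
E
```

```text
time_s: 8.35
eef_pos: [436.4, -355.3, 217.1]
eef_rot: [[0.979, 0.203, 0.002], [0.203, -0.979, -0.002], [0.001, 0.003, -1.0]]
force: [0.0, -0.1, -3.0]
opening: 23.2
[ 435.44065598 -354.12067772  214.41795582] 23.163641953344897 8.5 [ 0.74145351  0.41307318 -2.58880569] [0.00656491 0.05421381 0.00647349]
```

View pics/w8.png

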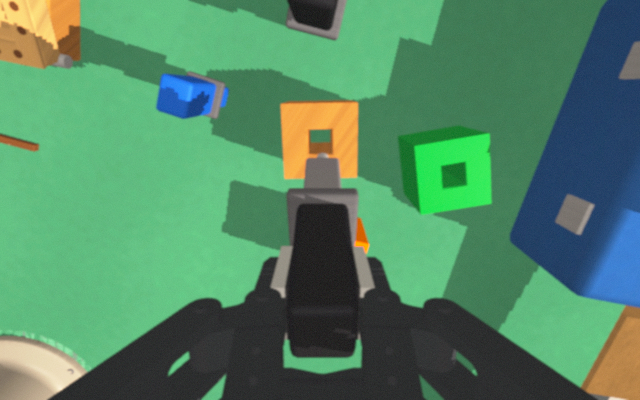

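View pics/w8c.png

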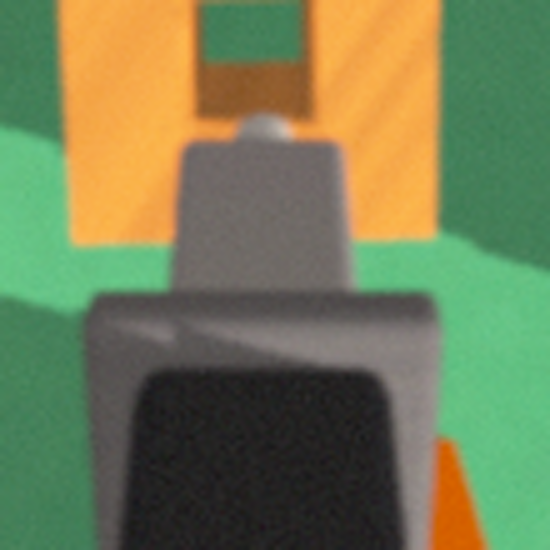

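View pics/d8c.png

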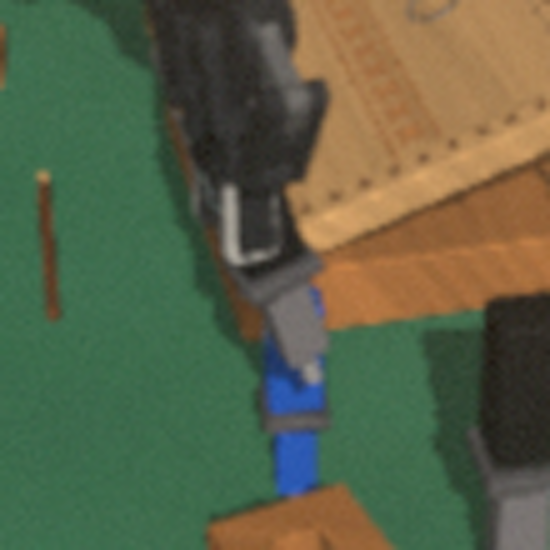

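View pics/s8c.png

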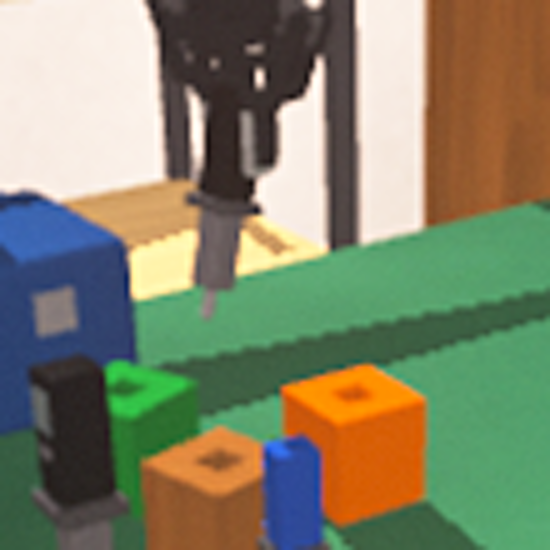

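```bash
cat > pf.py <<'E'
from h import *
from scipy.optimize import least_squares
a=0.3068  # cam tilt, refine from robot
c=cap('wrist');s=robot.get_state();R=np.array(s['eef_rot']);T=np.array(s['eef_pos']);E=np.array(c['extrinsics'])
Rct=E[:3,:3]@R; tct=E[:3,:3]@T+E[:3,3]
if __name__=='__main__':print(Rct.round(3),(-Rct.T@tct).round(1))
Rct=np.array([[0,1,0],[-.953,0,-.302],[-.302,0,.953]]);u_,_,v_=np.linalg.svd(Rct);Rct=u_@v_
tct=-Rct@np.array([76.6,0,-179.9])
def pj(P):
    p=Rct@P+tct;return np.array([c['cx']+f(c)*p[0]/p[2],c['cy']+f(c)*p[1]/p[2]])
def pt(p,P): # probe->tool; tilt: probe z = (-sin,0,-cos) in tool; probe x=(cos,0,-sin)
    t=p[3];zx=np.array([-np.sin(t),0,-np.cos(t)]);xx=np.array([np.cos(t),0,-np.sin(t)]);yy=np.cross(zx,xx)
    return np.array(p[:3])+P[0]*xx+P[1]*yy+P[2]*zx
obs=[((14,12,53),(299.6,204.2)),((14,-12,53),(346,204.2)),((17,17,53),(288,193.8)),((17,-17,53),(357.4,193.8)),((17,17,45),(289,188.4)),((17,-17,45),(356.6,188.4)),((10,10,0),(306.4,158.6)),((10,-10,0),(338.4,158.6)),((1,0,-20),(322.6,152.4))]
def res(p):return np.concatenate([pj(pt(p,P))-np.array(uv) for P,uv in obs])
if __name__=='__main__':
    r=least_squares(res,[20,0,-30,.33],x_scale=[10,10,10,.1]);p=r.x
    print(p[:3].round(1),np.degrees(p[3]).round(2),'rms',np.sqrt((r.fun**2).mean()));print(r.fun.reshape(-1,2).round(1).tolist())
    J=r.jac;print('sd/px',np.sqrt(np.diag(np.linalg.inv(J.T@J))).round(3),' pin tip in tool',pt(p,(0,0,-20)).round(1),'z88',pt(p,(0,0,88)).round(1),'top',pt(p,(0,0,115)).round(1))
E
python3 pf.py
```

```text
[[-0.     1.     0.   ]
 [-0.953 -0.    -0.302]
 [-0.302 -0.     0.953]] [ 7.660e+01  1.000e-01 -1.799e+02]
[26.1  0.3 36.5] 17.89 rms 1.5407307561587673
[[-1.0, -2.4], [0.9, -2.4], [0.2, 3.1], [-0.1, 3.1], [0.4, -0.6], [-0.6, -0.6], [0.3, -1.3], [0.1, -1.3], [-0.1, 2.3]]
sd/px [0.54  0.179 2.074 0.009]  pin tip in tool [32.2  0.3 55.6] z88 [ -0.9   0.3 -47.2] top [ -9.2   0.3 -72.9]
```

```bash
cat > ov.py <<'E'
from pf import *
import sys
s=robot.get_state();R=np.array(s['eef_rot']);T=np.array(s['eef_pos'])
D=cap('side');S=cap('scene');W=cap('wrist')
def boxl(cam,p,hx,hy,z0,z1,im,col,off,k):
    pts=[proj(cam,T+R@pt(p,(sx*hx,sy*hy,z))) for z in(z0,z1) for sx,sy in((1,1),(1,-1),(-1,-1),(-1,1))]
    pts=[tuple(np.round((q+.5-off)*k).astype(int).tolist()) for q in pts]
    for i in range(4):
        for q in ((i,(i+1)%4),(4+i,4+(i+1)%4),(i,4+i)): cv2.line(im,pts[q[0]],pts[q[1]],col,1)
def overlay(tilts,out,base=(-.9,.3,-47.2)):
    rows=[]
    for t in tilts:
        t=np.radians(t);p=[base[0]+88*np.sin(t),base[1],base[2]+88*np.cos(t),t]
        row=[]
        for cam in (D,S,W):
            o=proj(cam,T+R@pt(p,(0,0,25)));off=np.round(o-[25,22]).astype(int);off=np.maximum(off,0)
            wd=50 if cam is not W else 100
            if cam is W: off=np.round(o-[50,30]).astype(int)
            k=260/wd;im=cam['frame'][off[1]:off[1]+int(wd),off[0]:off[0]+wd,::-1]
            im=cv2.resize(im,None,fx=k,fy=k,interpolation=cv2.INTER_CUBIC)
            boxl(cam,p,10,10,0,45,im,(0,0,255),off,k);boxl(cam,p,17,17,45,53,im,(0,255,255),off,k);boxl(cam,p,4,4,-20,0,im,(255,0,255),off,k)
            row.append(im[:260,:260])
        rows.append(np.hstack(row))
    cv2.imwrite('pics/'+out,np.vstack(rows))
if __name__=='__main__': overlay([16,20],'ov1.png')
E
python3 ov.py
```

```text
(no output)
```

View pics/ov1.png

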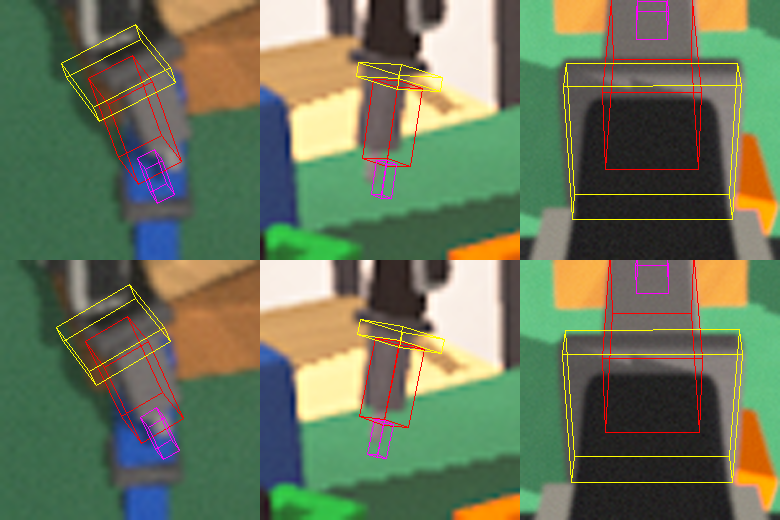

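Run:
```python
from h import *
for n,m,b in (('side','d9',(290,190,60,60)),('scene','s9',(255,90,60,60)),('wrist','w9',(270,130,110,110))):
    cap(n,m+'.png');im=cv2.imread(f'pics/{m}.png');x,y,w,hh=b
    cv2.imwrite(f'pics/{m}c.png',cv2.resize(im[y:y+hh,x:x+w],(600,600),interpolation=cv2.INTER_CUBIC))
s=robot.get_state();print(s['eef_pos'].tolist(),s['eef_rot'].tolist(),s['time_s'])
```

```text
[436.08543460823256, -354.5919121124113, 215.8332815668225] [[0.9791034916540962, 0.20336236711582037, -0.00031665723975843346], [0.203362450516597, -0.9791034915625854, 0.0002579337882358514], [-0.0002575861833412169, -0.0003169400649283378, -0.9999999165991733]] 8.9
```

View pics/d9c.png

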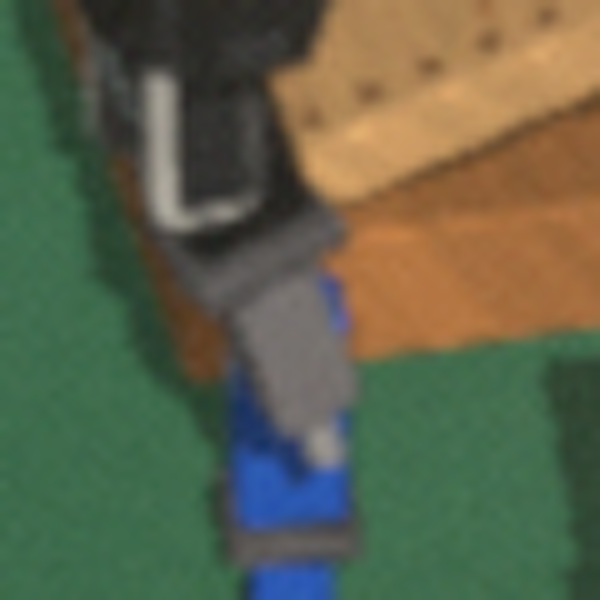

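View pics/s9c.png

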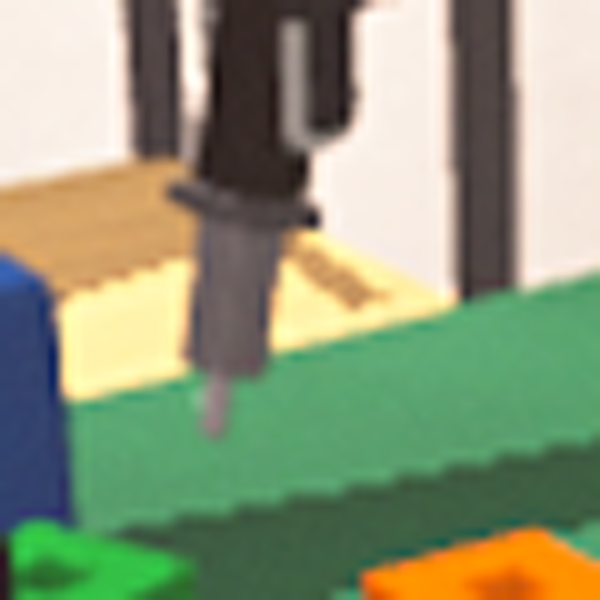

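View pics/w9c.png

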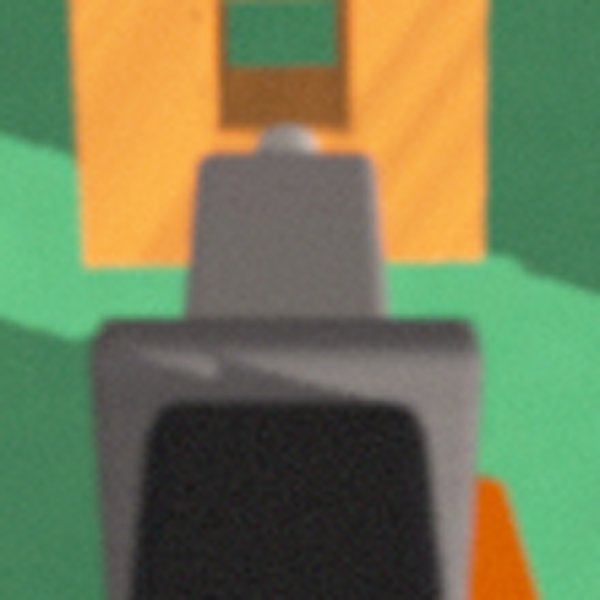

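```bash
cat > jf.py <<'E'
from pf import *
from scipy.optimize import least_squares
T=np.array([436.085,-354.592,215.833]);R=np.array([[.9791,.20336,0],[.20336,-.9791,0],[0,0,-1.]])
D=cap('side');S=cap('scene');W=cap('wrist')
def box(hx,z0,z1): return [(sx*hx,sy*hx,z) for sx in(1,-1) for sy in(1,-1) for z in(z0,z1)]
BA=box(10,0,45);CO=box(17,45,53);HB=[(14,12,53),(14,-12,53)]
O=[(D,BA,(-.937,.348),[(313,221),(317.2,232.3)]),(D,BA,(.966,-.256),[(321.3,216.3),(324.8,229.5)]),(D,'pin',(.35,.937),[(322.5,236.2)]),
(D,CO,(1,0),[(324,213)]),(D,CO,(-.4,.917),[(310.8,220.7)]),(D,'pin',(.937,-.35),[(323.9,234.0)]),
(S,BA,(-.997,-.073),[(274,112),(273,125.7)]),(S,BA,(.9965,.084),[(282.5,112.5),(281.3,126.7)]),(S,'pin',(-.08,.997),[(276,133.3)]),(S,'pin',(1,0),[(277.6,132)]),(S,'pin',(-1,0),[(274.4,132)]),
(S,CO,(-1,0),[(271.3,108.3)]),(S,CO,(1,0),[(286.5,111)]),(S,BA,(.1,.995),[(281,127.3)]),
(W,BA,(0,-1),[(320,157.4)]),(W,'pin',(0,-1),[(322,152.2)]),(W,CO,(0,-1),[(320,188.2)]),(W,CO,(-1,0),[(286.4,200)]),(W,CO,(1,0),[(358.2,200)]),(W,HB,(0,-1),[(320,203.2)]),
(W,[(10,10,0)],(-1,0),[(306.2,0)]),(W,[(10,-10,0)],(1,0),[(337.9,0)])]
def sup(cam,pts,n,p):
    n=np.array(n)
    if pts=='pin':
        P=T+R@pt(p,(0,0,-16));E=np.array(cam['extrinsics']);dep=(E[:3,:3]@P+E[:3,3])[2]
        return n@proj(cam,P)+4*f(cam)/dep
    return max(n@proj(cam,T+R@pt(p,P)) for P in pts)
def res(q):
    # q: probe pose(4) + small pixel biases of side/scene(4)
    out=[]
    for cam,pts,n,m in O:
        b=np.array(q[4:6]) if cam is D else np.array(q[6:8]) if cam is S else np.zeros(2)
        v=sup(cam,pts,n,q[:4])+np.array(n)@b
        out.append(v-np.mean([np.array(n)@np.array(x) for x in m]))
    return np.array(out+list(np.array(q[4:8])/1.0))
r=least_squares(res,[26,0,36,.32,0,0,0,0],x_scale=[10,10,10,.1,1,1,1,1],loss='soft_l1');p=r.x
print(p[:3].round(1),np.degrees(p[3]).round(2),'bias',p[4:].round(2));print(res(p).round(1).tolist())
J=r.jac;print('sd/px',np.sqrt(np.diag(np.linalg.inv(J.T@J)))[:4].round(3),'tip',pt(p,(0,0,-20)).round(1),'z88',pt(p,(0,0,88)).round(1))
E
python3 jf.py
```

```text
[28.1  0.2 27.5] 17.26 bias [ 0.36 -0.55 -0.47  0.01]
[2.4, 1.1, -0.4, 0.3, 1.3, -0.0, 1.0, 1.5, -0.2, -0.4, -0.1, 0.2, 1.3, 0.1, 0.4, -0.7, -0.0, 0.7, 0.6, 0.3, 0.6, 0.9, 0.4, -0.5, -0.5, 0.0]
sd/px [0.642 0.342 2.129 0.012] tip [34.   0.2 46.6] z88 [  1.9   0.2 -56.6]
```

```bash
python3 -m crank '0.02 -0.05 -0.03 0.04 -1; 0.05 -0.1 -0.044 0.08 -1; 0.08 -0.15 -0.044 0.12 -1; 0.11 -0.2 -0.044 0.16 -1; 0.14 -0.25 -0.044 0.196 -1'
python3 - <<'E'
from h import *
s=robot.get_state();R=s['eef_rot'];print(s['eef_pos'],s['eef_rot'][0], R.T@(np.array([560,50,260])-s['eef_pos']),s['time_s'])
E
```

```text
time_s: 9.72
eef_pos: [522.8, -79.6, 260.4]
eef_rot: [[1.0, 0.007, 0.001], [0.007, -1.0, -0.0], [0.001, 0.0, -1.0]]
force: [0.9, -0.9, -0.9]
opening: 23.3
[522.7957339  -79.61886606 260.4013768 ] [9.99972422e-01 7.38178023e-03 8.15558747e-04] [  38.15977136 -129.34084312    0.38354808] 9.725
```

```bash
python3 -m crank '0.015 -0.05 0 0 -1; 0.03 -0.1 0 0 -1; 0.037 -0.128 0 0 -1; 0.037 -0.128 0 0 -1'
python3 - <<'E'
from h import *
s=robot.get_state();print(s['eef_pos'],s['time_s'],s['force']);cap('wrist','w10.png');s=robot.get_state();print(s['eef_pos'])
E
```

```text
time_s: 10.22
eef_pos: [558.3, 49.0, 259.9]
eef_rot: [[1.0, 0.012, -0.0], [0.012, -1.0, 0.0], [-0.0, -0.0, -1.0]]
force: [0.1, -0.1, -1.7]
opening: 23.2
[558.33130709  48.95849368 259.87315818] 10.225 [ 0.10527097 -0.12342524 -1.6532806 ]
[558.17074266  47.53022882 259.92107619]
```

View pics/w10.png

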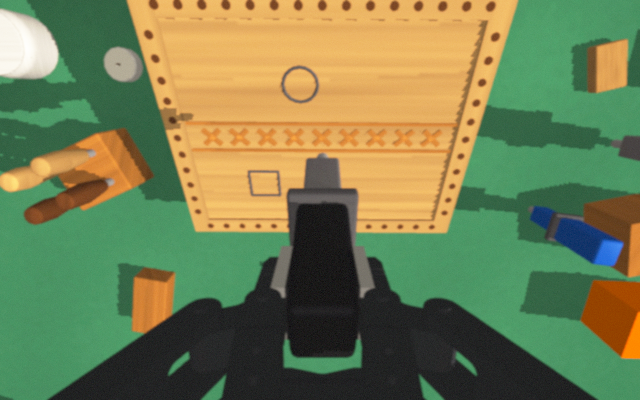

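Run:
```python
import cv2
w=cv2.imread('pics/w10.png')
cv2.imwrite('pics/w10a.png',cv2.resize(w[0:130,110:310],None,fx=4,fy=4,interpolation=cv2.INTER_CUBIC))
cv2.imwrite('pics/w10b.png',cv2.resize(w[150:245,180:320],None,fx=5,fy=5,interpolation=cv2.INTER_CUBIC))
cv2.imwrite('pics/w10c.png',cv2.resize(w[0:245,400:540],None,fx=3,fy=2.4,interpolation=cv2.INTER_CUBIC))
```

```text
(no output)
```

View pics/w10a.png

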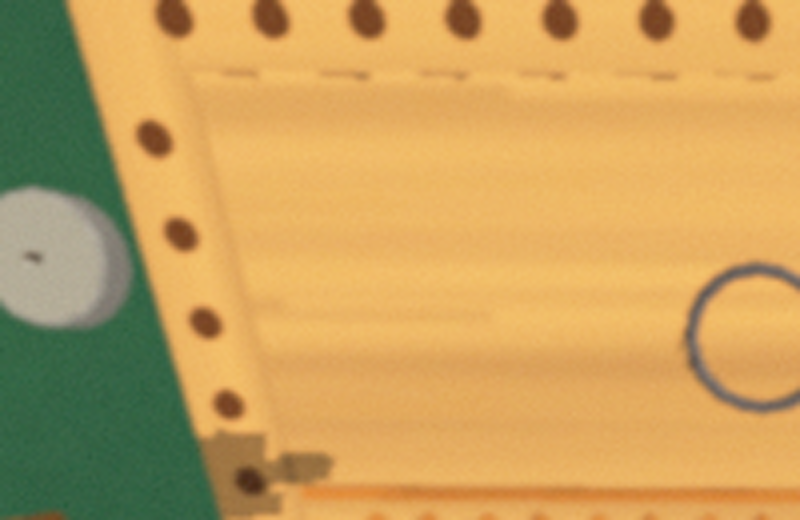

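View pics/w10b.png

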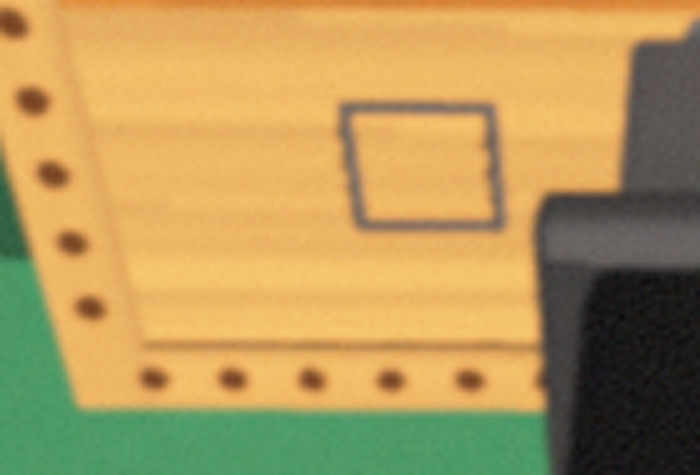

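View pics/w10c.png

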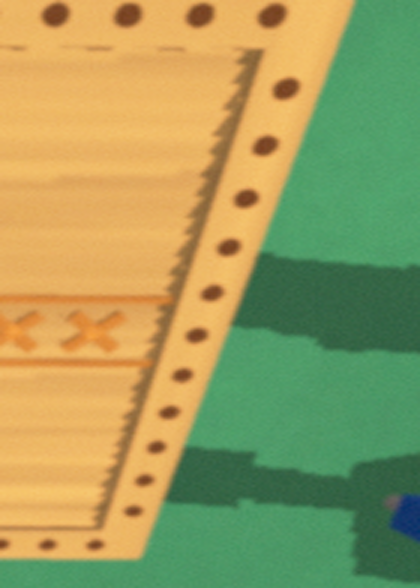

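```bash
cat > pan.py <<'E'
from h import *
from scipy.optimize import least_squares
import sys,pickle
S=cap('scene');D=cap('side');W=cap('wrist','w11.png')
s=robot.get_state();pickle.dump((W,S,D,s),open('st.pkl','wb'))
a=cv2.imread('pics/w10.png',0);b=cv2.imread('pics/w11.png',0)
q=np.array([(195.1,231.5),(447.2,232.8),(163.8,129.5),(158.2,17.5),(486.8,19.5),(299.8,83.7),(264.3,183.2),(282.5,84),(250,172)],np.float32)
n,st,_=cv2.calcOpticalFlowPyrLK(a,b,q.reshape(-1,1,2),None,winSize=(31,31));d=(n.reshape(-1,2)-q);print('flow',d.round(1).tolist(),st.ravel())
w=q+np.median(d[:7],0)
def Rz(a):c,s=np.cos(a),np.sin(a);return np.array([[c,-s,0],[s,c,0],[0,0,1]])
def Ry(a):c,s=np.cos(a),np.sin(a);return np.array([[c,0,s],[0,1,0],[-s,0,c]])
def pt(p,P):return np.array(p[:3])+Rz(p[3])@Ry(-p[4])@np.array(P,float)
obs=[(S,(325,198),(0,-145,25)),(S,(407.5,255.5),(0,145,25)),(S,(244.5,199.5),(240,-145,25)),(S,(324.5,271.8),(240,145,25)),(S,(322,282),(240,145,0)),(S,(244.5,208),(240,-145,0)),
(D,(289.6,165.6),(0,145,25)),(D,(354.4,136.4),(240,145,25)),(D,(386.4,177.4),(240,-145,25)),(D,(307.6,210.6),(0,-145,25)),
(W,w[0],(0,145,25)),(W,w[1],(0,-145,25)),(W,w[3],(222,127,25)),(W,w[4],(222,-127,25))]
def xy(cam,uv,p,h): # ray with face plane z=h in panel frame
    A=Rz(p[3])@Ry(-p[4]);o,d=ray(cam,uv);o=A.T@(o-p[:3]);d=A.T@d;return o+d*(h-o[2])/d[2]
def res(q):
    p=q[:5];o=[]
    for c,uv,P in obs:
        b=q[5:7] if c is S else q[7:9] if c is D else q[9:11]
        o+=list((proj(c,pt(p,P))+b-np.array(uv))*(1 if c is not W else 1))
    # spots consistent between cameras
    return np.array(o+list(np.array(q[5:])/1.5))
r=least_squares(res,[486,48,46,0,.34]+[0]*6,x_scale=[100,100,100,1,1]+[1]*6);p=r.x[:5]
print('panel',p[:3].round(1),np.degrees(p[3:]).round(2),'bias',r.x[5:].round(2));print(r.fun[:-6].reshape(-1,2).round(1).tolist())
J=r.jac;print('sd',np.sqrt(np.diag(np.linalg.inv(J.T@J)))[:5].round(3))
for nm,i,us,ud in(('circ',5,(312,232.8),(346.2,161)),('sq',6,(360,238.8),(312.6,168.6))):
    X=[xy(W,w[i]-r.x[9:11],p,22),xy(S,np.array(us)-r.x[5:7],p,22),xy(D,np.array(ud)-r.x[7:9],p,22)]
    print(nm,np.round(X,1)[:,:2].tolist(),'world(wrist)',pt(p,X[0]).round(1))
pickle.dump(p,open('panel.pkl','wb'))
print(s['eef_pos'],s['time_s'],s['force'])
E
python3 pan.py
```

```text
flow [[-2.4000000953674316, 0.10000000149011612], [-2.4000000953674316, -0.699999988079071], [-3.200000047683716, 0.20000000298023224], [-4.400000095367432, 0.30000001192092896], [-4.400000095367432, -1.2000000476837158], [-3.799999952316284, -0.20000000298023224], [-2.799999952316284, -0.10000000149011612], [-3.700000047683716, -0.30000001192092896], [-2.799999952316284, -0.0]] [1 1 1 1 1 1 1 1 1]
panel [485.4  47.9  49.6] [ 0.13 19.23] bias [ 0.7   0.81  1.41  0.68 -1.34  0.23]
[[0.1, -0.7], [1.4, -0.5], [0.6, -1.0], [0.3, -0.4], [-1.2, 1.6], [-1.6, 0.6], [0.1, -0.6], [1.2, 0.1], [-0.6, -0.5], [-1.3, 0.7], [1.6, -0.2], [-0.3, -0.2], [-0.8, 0.1], [0.1, 0.1]]
sd [1.248 1.273 1.212 0.002 0.006]
circ [[170.7, 19.4], [169.1, 17.2], [169.8, 26.2]] world(wrist) [639.3  67.6 126.6]
sq [[66.0, 60.6], [66.2, 59.6], [64.8, 66.3]] world(wrist) [540.3 108.6  92.1]
[558.10825734  45.87696148 260.14805584] 10.425 [-0.56891383  0.15379758 -1.15057787]
```

```bash
sed -i 's/w=q+np.median(d\[:7\],0)/w=q+d/; s/^S=cap.*$/W,S,D,s=pickle.load(open("st.pkl","rb"))/; s/^s=robot.get_state.*$//' pan.py; python3 pan.py
```

```text
flow [[-2.4000000953674316, 0.10000000149011612], [-2.4000000953674316, -0.699999988079071], [-3.200000047683716, 0.20000000298023224], [-4.400000095367432, 0.30000001192092896], [-4.400000095367432, -1.2000000476837158], [-3.799999952316284, -0.20000000298023224], [-2.799999952316284, -0.10000000149011612], [-3.700000047683716, -0.30000001192092896], [-2.799999952316284, -0.0]] [1 1 1 1 1 1 1 1 1]
panel [485.8  48.1  49.4] [ 0.35 19.27] bias [ 0.59  0.54  1.35  0.75 -0.86  0.32]
[[-0.2, -0.7], [1.4, -0.7], [0.4, -0.9], [0.7, -0.4], [-0.8, 1.7], [-1.8, 0.7], [-0.1, -0.5], [1.0, 0.0], [-0.5, -0.6], [-1.0, 0.7], [1.1, -0.1], [-0.8, -0.3], [-0.4, 0.1], [0.5, 0.2]]
sd [1.248 1.273 1.213 0.002 0.006]
circ [[170.7, 19.4], [169.1, 17.1], [169.9, 25.9]] world(wrist) [639.5  68.5 126.5]
sq [[65.9, 60.2], [66.4, 59.9], [65.0, 66.5]] world(wrist) [540.3 108.6  91.9]
[558.10825734  45.87696148 260.14805584] 10.425 [-0.56891383  0.15379758 -1.15057787]
```

```bash
python3 -m crank '0.02 -0.011 0.03 0 -1; 0.041 -0.022 0.055 0 -1; 0.041 -0.022 0.068 0 -1; 0.041 -0.022 0.068 0 -1'
cat > look.py <<'E'
from h import *
import sys,pickle
n=sys.argv[1]
W=cap('wrist',f'w{n}.png');D=cap('side',f'd{n}.png');S=cap('scene',f's{n}.png')
s=robot.get_state();pickle.dump((W,D,S,s),open(f'st{n}.pkl','wb'))
print(s['eef_pos'].round(1),s['force'].round(2),s['opening'],s['time_s'])
x,y,w,h=[int(v) for v in sys.argv[2].split(',')]
a=cv2.resize(cv2.imread(f'pics/w{n}.png')[100:240,230:430],None,fx=3,fy=3,interpolation=cv2.INTER_CUBIC)
b=[]
for m,(x,y) in (('d',(x,y)),('s',(w,h))):
    b.append(cv2.resize(cv2.imread(f'pics/{m}{n}.png')[y:y+50,x:x+60],(360,300),interpolation=cv2.INTER_CUBIC))
cv2.imwrite(f'pics/a{n}.png',a);cv2.imwrite(f'pics/b{n}.png',np.hstack(b))
E
python3 look.py 12 315,125,285,200
```

```text
time_s: 10.92
eef_pos: [598.1, 68.3, 191.2]
eef_rot: [[1.0, 0.008, -0.002], [0.008, -1.0, -0.0], [-0.002, 0.0, -1.0]]
force: [-0.5, 0.1, -1.6]
opening: 23.1
[599.2  68.7 193.5] [-0.86  0.51 -1.26] 23.16339022226281 11.075
```

View pics/a12.png

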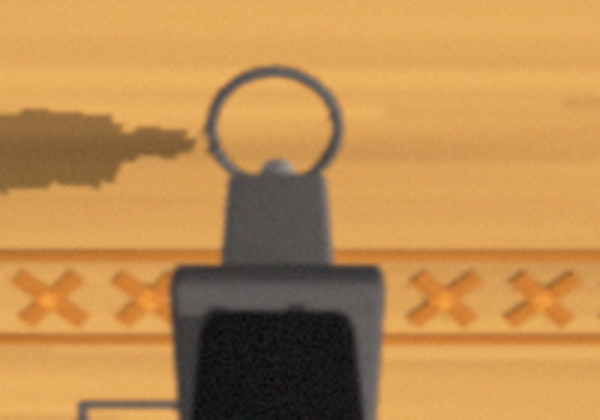

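View pics/b12.png

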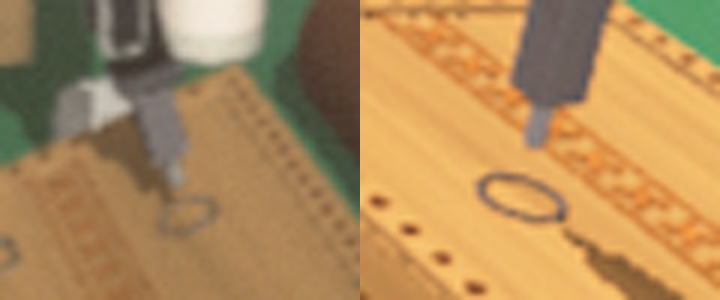

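```bash
python3 -m crank '0.0025 0 0.007 0 -1; 0.0045 0 0.0135 0 -1; 0.0045 0 0.0135 0 -1'; python3 look.py 13 315,125,285,200
```

```text
time_s: 11.45
eef_pos: [603.2, 69.3, 177.8]
eef_rot: [[1.0, 0.009, -0.001], [0.009, -1.0, -0.0], [-0.001, 0.0, -1.0]]
force: [0.2, -0.1, -1.5]
opening: 23.4
[603.6  69.4 178.6] [ 0.23  0.35 -1.29] 23.651518208367087 11.6
```

View pics/a13.png

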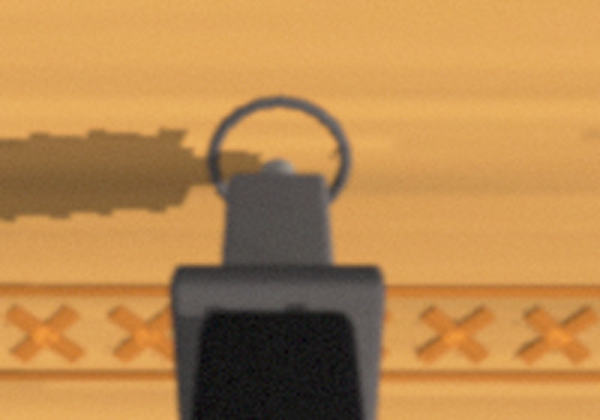

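View pics/b13.png

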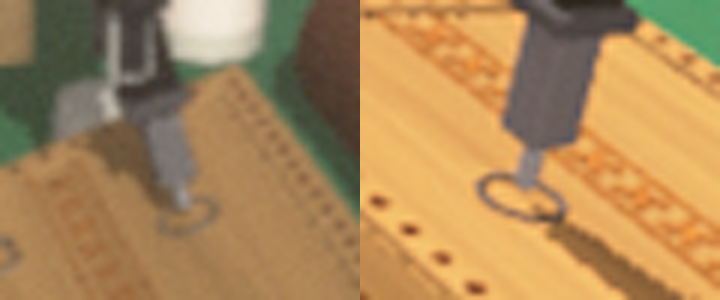

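```bash
python3 -m crank '0 0 0.003 0 -1; 0.001 0 0.0047 0 -1; 0.001 0 0.0047 0 -1'; python3 look.py 14 315,125,285,200
python3 - <<'E'
from h import *
L=[]
for i in range(4):
    robot.capture('wrist');L.append(robot.get_state()['force'])
print(np.mean(L,0).round(2),np.std(L,0).round(2))
E
```

```text
time_s: 11.98
eef_pos: [604.4, 69.3, 173.8]
eef_rot: [[1.0, 0.009, -0.001], [0.009, -1.0, -0.0], [-0.001, 0.0, -1.0]]
force: [-1.6, -0.4, -0.3]
opening: 23.2
[604.4  69.4 174. ] [-1.36  0.15 -0.97] 23.35357684001971 12.125
[-1.23  0.15 -0.57] [0.28 0.54 0.46]
```

View pics/a14.png

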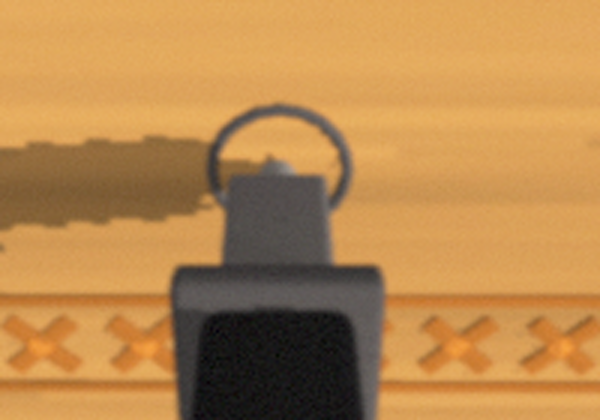

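View pics/b14.png

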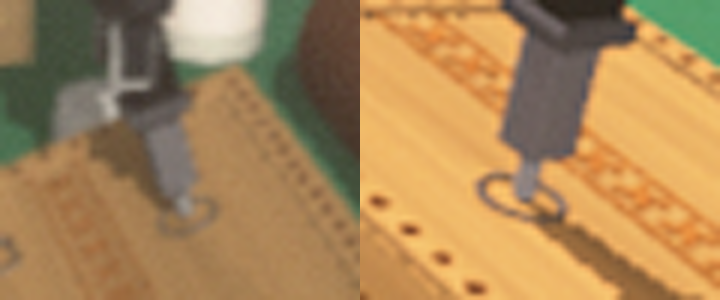

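```bash
python3 -m crank '0.001 0 0.0026 0 -1; 0.0018 0 0.0052 0 -1; 0.0018 0 0.0052 0 -1'; python3 look.py 15 315,125,285,200
python3 - <<'E'
from h import *
L=[]
for i in range(4):
    robot.capture('wrist');L.append(robot.get_state()['force'])
print(np.mean(L,0).round(2),np.std(L,0).round(2),robot.get_state()['eef_pos'])
E
```

```text
time_s: 12.7
eef_pos: [606.4, 69.3, 168.6]
eef_rot: [[1.0, 0.009, 0.0], [0.009, -1.0, -0.0], [0.0, 0.0, -1.0]]
force: [-2.2, -1.0, 2.0]
opening: 23.3
[606.4  69.3 168.8] [-1.21 -0.54  0.75] 23.443917070719348 12.85
[-1.88  0.23  0.78] [0.48 0.46 0.26] [606.35910269  69.36437234 168.78173449]
```

View pics/a15.png

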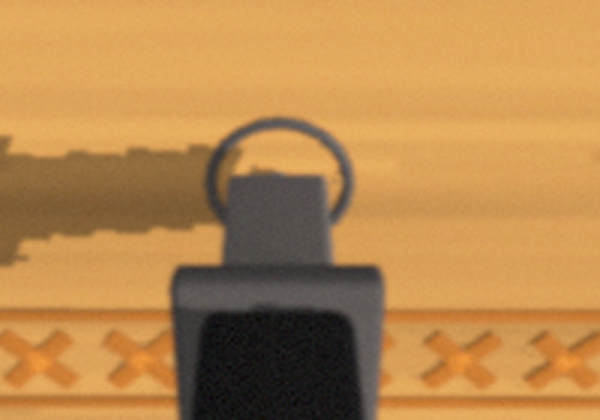

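View pics/b15.png

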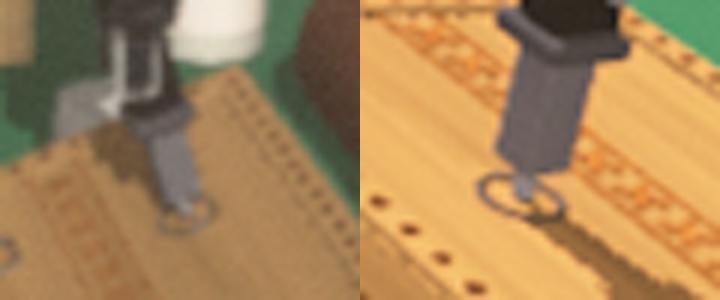

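```bash
python3 -m crank '0 0 0 0 -1; 0 0 0 0 -1; 0 0 0 0 -1; 0 0 0 0 -1; 0 0 0 0 -1';python3 -m crank '0 0 0 0 -1; 0 0 0 0 -1; 0 0 0 0 -1; 0 0 0 0 -1; 0 0 0 0 -1'; cp pics/d15.png pics/dd.png
python3 - <<'E'
import cv2,numpy as np
a=cv2.imread('pics/d15.png')[120:180,320:380];b=cv2.imread('pics/s15.png')[190:250,285:345]
cv2.imwrite('pics/t15.png',np.hstack([cv2.resize(x,(400,400),interpolation=cv2.INTER_CUBIC) for x in (a,b)]))
E
```

```text
time_s: 13.68
eef_pos: [606.4, 69.3, 168.7]
eef_rot: [[1.0, 0.009, 0.0], [0.009, -1.0, -0.0], [0.0, 0.0, -1.0]]
force: [-1.5, 1.2, 1.1]
opening: 23.6
time_s: 14.3
eef_pos: [606.3, 69.3, 168.7]
eef_rot: [[1.0, 0.009, 0.0], [0.009, -1.0, -0.0], [0.0, 0.0, -1.0]]
force: [-1.7, 0.5, 1.9]
opening: 23.8
```

View pics/t15.png

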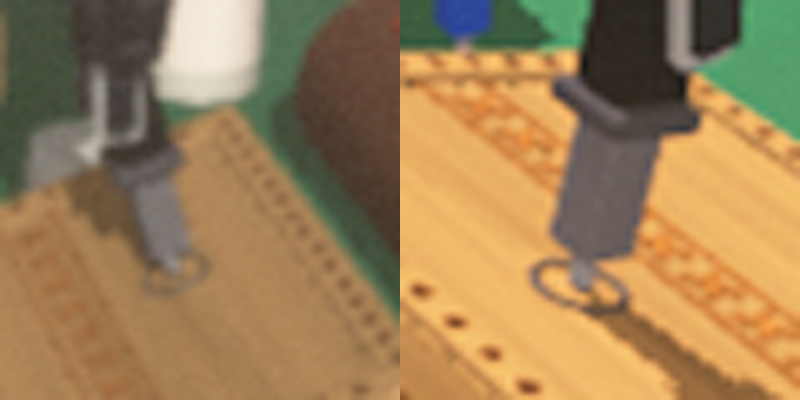

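Run:
```python
import pickle
from h import *
W,D,S,s=pickle.load(open('st15.pkl','rb'))
P=np.array([639,69,127.])
for t in (13,15,17,19,21,23):
    n=np.array([-np.sin(np.radians(t)),0,np.cos(np.radians(t))]);o=[]
    for c in (D,S):
        a=proj(c,P+n*10)-0;b=proj(c,P+n*50);d=a-b;o.append(np.degrees(np.arctan2(d[0],d[1])).round(1))
    print(t,o)
```

```text
13 [np.float64(12.9), np.float64(-11.8)]
15 [np.float64(15.2), np.float64(-13.4)]
17 [np.float64(17.5), np.float64(-15.1)]
19 [np.float64(19.8), np.float64(-16.6)]
21 [np.float64(22.1), np.float64(-18.2)]
23 [np.float64(24.4), np.float64(-19.7)]
```

Run:
```python
import pickle
from h import *
W,D,S,s=pickle.load(open('st15.pkl','rb'))
T=np.array([436.085,-354.592,215.833]);R=np.array([[.9791,.20336,0],[.20336,-.9791,0],[0,0,-1.]])
P=T+R@np.array([30,0,35.])
for t in (13,15,17,19,21):
    n=R@np.array([-np.sin(np.radians(t)),0,-np.cos(np.radians(t))]);o=[]
    for c in (D,S):
        d=proj(c,P+n*10)-proj(c,P+n*50);o.append(np.degrees(np.arctan2(d[0],d[1])).round(1))
    print(t,o)
for n,cam,b in (('s',S,(300,195)),('d',D,(330,135))):
    im=cv2.imread(f'pics/{n}15.png')[b[1]:b[1]+45,b[0]:b[0]+45];cv2.imwrite(f'pics/z{n}.png',cv2.resize(im,(720,585) if 0 else (560,560),interpolation=cv2.INTER_CUBIC))
```

```text
13 [np.float64(16.2), np.float64(-6.4)]
15 [np.float64(18.8), np.float64(-7.9)]
17 [np.float64(21.4), np.float64(-9.3)]
19 [np.float64(24.0), np.float64(-10.7)]
21 [np.float64(26.6), np.float64(-12.1)]
```

View pics/zs.png

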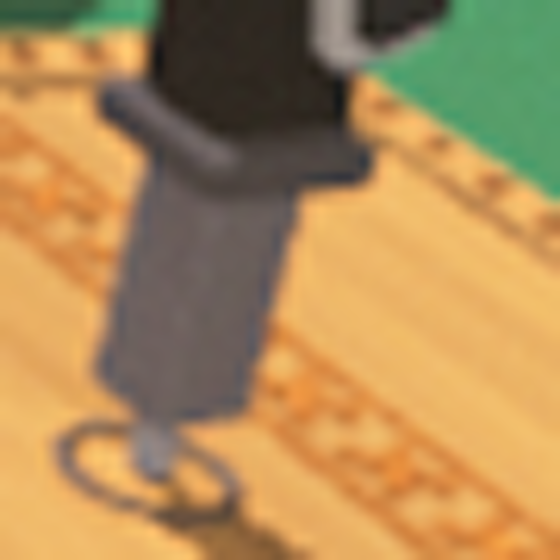

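View pics/zd.png

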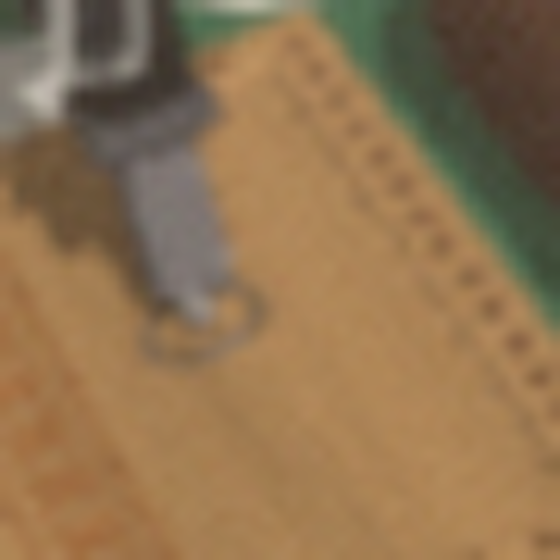

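Run:
```python
import pickle
from h import *
W,D,S,s=pickle.load(open('st15.pkl','rb'));p=pickle.load(open('panel.pkl','rb'))
print(p)
R=np.array(s['eef_rot']);T=s['eef_pos']
tipimg={'S':None}
def frame(t):
    t=np.radians(t);zx=R@np.array([-np.sin(t),0,-np.cos(t)]);xx=R@np.array([np.cos(t),0,-np.sin(t)]);return xx,np.cross(zx,xx),zx
rows=[]
for t in (13,16,19):
    X,Y,Z=frame(t);row=[]
    for cam,tipuv,b,k in ((D,(330+205/560*45-.5,135+322/560*45-.5),(325,125,50,50),5),(S,(300+152/560*45-.5,195+478/560*45-.5),(295,190,50,50),5),(W,None,(270,130,125,125),2)):
        tip=np.array([639,69,127.]);O=tip+Z*14
        sh=np.zeros(2) if tipuv is None else np.array(tipuv)-proj(cam,tip)
        im=cv2.resize(cam['frame'][b[1]:b[1]+b[3],b[0]:b[0]+b[2],::-1],None,fx=k,fy=k,interpolation=cv2.INTER_CUBIC)
        for hx,z0,z1,col in((10,0,45,(0,0,255)),(17,45,53,(0,255,255))):
            q=[proj(cam,O+sx*hx*X+sy*hx*Y+z*Z)+sh for z in(z0,z1) for sx,sy in((1,1),(1,-1),(-1,-1),(-1,1))]
            q=[tuple(np.round((u+.5-np.array(b[:2]))*k).astype(int).tolist()) for u in q]
            for i in range(4):
                for e in ((i,(i+1)%4),(4+i,4+(i+1)%4),(i,4+i)): cv2.line(im,q[e[0]],q[e[1]],col,1)
        row.append(im); print(t,sh.round(1))
    rows.append(np.hstack(row)[:200])
cv2.imwrite('pics/ov15.png',np.vstack(rows))
```

```text
[4.85756265e+02 4.81243182e+01 4.93958814e+01 6.15606384e-03
 3.36322156e-01]
13 [ 0.5 -0.5]
13 [-0.1  0.2]
13 [0. 0.]
16 [ 0.5 -0.5]
16 [-0.1  0.2]
16 [0. 0.]
19 [ 0.5 -0.5]
19 [-0.1  0.2]
19 [0. 0.]
```

View pics/ov15.png

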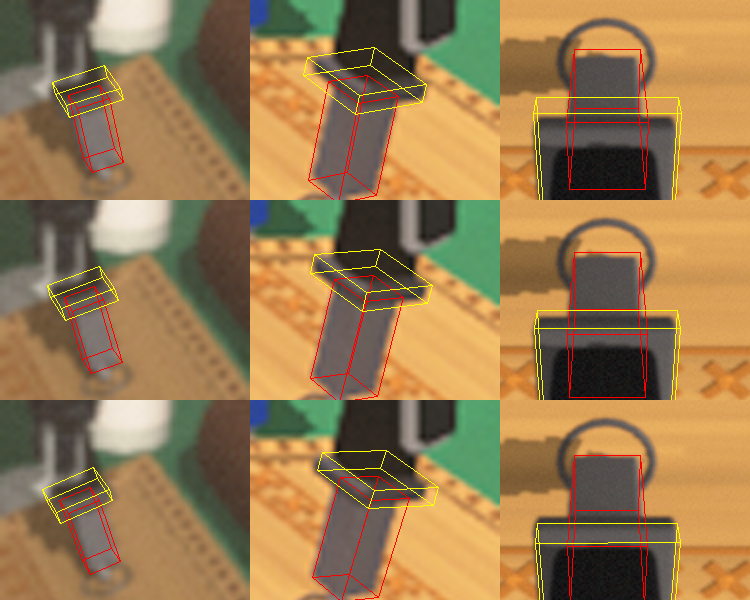

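```bash
cat > tf.py <<'E'
import pickle
from h import *
from scipy.optimize import least_squares
W,D,S,s=pickle.load(open('st15.pkl','rb'));R=np.array(s['eef_rot']);T=np.array(s['eef_pos'])
zs=lambda x,y:(300+x/560*45-.5,195+y/560*45-.5)
zd=lambda x,y:(330+x/560*45-.5,135+y/560*45-.5)
def box(hx,z0,z1): return [(sx*hx,sy*hx,z) for sx in(1,-1) for sy in(1,-1) for z in(z0,z1)]
BA=box(10,0,45);CO=box(17,45,53)
def nrm(a,b,sgn):
    d=np.array(b)-np.array(a);n=np.array([d[1],-d[0]])/np.hypot(*d);return n*sgn
# edges: two separate points each, evaluated as the 2D distance of point from model edge line
def edge(cam,fn,a,b,left):
    return (cam,fn(*a),fn(*b),left)
E_=[edge(S,zs,(150,160),(98,370),1),edge(S,zs,(297,200),(250,405),0),edge(D,zd,(125,165),(160,300),1),edge(D,zd,(200,150),(232,280),0)]
def pts(q,P):
    t=q[3];Z=R@np.array([-np.sin(t),0,-np.cos(t)]);X=R@np.array([np.cos(t),0,-np.sin(t)]);Y=np.cross(Z,X)
    return np.array(q[:3])+P[0]*X+P[1]*Y+(P[2])*Z
def hullx(cam,q,v,left):
    # x extreme of barrel edges at image row v, at unclipped edges
    xs=[]
    for sx in(1,-1):
        for sy in(1,-1):
            a=proj(cam,pts(q,(sx*10,sy*10,0)));b=proj(cam,pts(q,(sx*10,sy*10,45)));k=(v-a[1])/(b[1]-a[1]);xs.append(a[0]+k*(b[0]-a[0]))
    return min(xs) if left else max(xs)
def sup(cam,q,P,n): return max(np.array(n)@proj(cam,pts(q,p)) for p in P)
Wo=[(BA,(0,-1),157.8),(CO,(0,-1),188.5),(CO,(-1,0),286.8),(CO,(1,0),357.5)]
def res(q,ww=1):
    bS,bD=q[4:6],q[6:8];o=[];m=q[8]
    for cam,a,b,l in E_:
        bb=bS if cam is S else bD
        for u in(a,b): o.append(hullx(cam,q,u[1]-bb[1],l)+bb[0]+(m if l else -m)-u[0])
    o.append(sup(S,q,CO,(-1,0))-bS[0]+ -m+zs(100,95)[0]); o.append(sup(S,q,CO,(1,0))+bS[0]-m-zs(373,160)[0])
    o.append(sup(D,q,CO,(1,0))+bD[0]-m-zd(215,110)[0])
    for P,n,v in Wo:
        o.append(ww*(sup(W,q,P,n)-m-(v if sum(n)>0 else -v)))
    for P,n,v in (((10,10,0),-1,306.2),((10,-10,0),1,338.5)): o.append(ww*(n*proj(W,pts(q,P))[0]-m-n*v))
    # tip seen
    for cam,u,bb in((S,zs(152,470),bS),(D,zd(205,318),bD)):
        e=proj(cam,pts(q,(0,0,-14)))+bb-np.array(u);o+=list(.7*e)
    return np.array(o+list(q[4:8])+[m])
for ww in(1,0):
    r=least_squares(res,[635,69,140,.28,0,0,0,0,0],args=(ww,),x_scale=[10,10,10,.1,1,1,1,1,1]);q=r.x
    sd=np.sqrt(np.diag(np.linalg.pinv(r.jac.T@r.jac)))
    print(ww,q[:3].round(1),'tilt',np.degrees(q[3]).round(2),'sd',np.degrees(sd[3]).round(2),'bias',q[4:].round(2),'tip',pts(q,(0,0,-14)).round(1));print(r.fun.round(1).tolist())
E
python3 tf.py
```

```text
1 [634.6  69.3 141.8] tilt 16.64 sd 0.94 bias [-0.55  0.03  0.69 -0.3   0.87] tip [638.6  69.4 128.4]
[0.0, -0.1, 0.3, -0.3, -0.3, 0.2, -0.7, -0.1, 0.0, 0.7, 0.2, -0.0, 0.2, 0.5, 0.7, -0.3, -0.5, -0.1, -0.0, 0.0, 0.0, -0.5, 0.0, 0.7, -0.3, 0.9]
0 [636.6  70.4 142.9] tilt 15.4 sd 2.07 bias [ 0.05  0.01  0.08 -0.03  0.87] tip [640.3  70.4 129.4]
[-0.2, 0.0, 0.2, -0.2, -0.1, 0.2, -0.4, -0.1, 0.4, 0.5, 0.4, 0.0, 0.0, 0.0, -0.0, 0.0, -0.0, 0.0, 0.0, -0.1, -0.1, 0.0, 0.0, 0.1, -0.0, 0.9]
```

```bash
python3 -m crank '-0.007 0 -0.02 0 -1; -0.014 0 -0.06 0 -1; -0.02 0.04 -0.085 0 -1; -0.04 0.1 -0.085 -0.05 -1; -0.06 0.16 -0.085 -0.1 -1'; python3 -m crank '-0.013 0.06 0 -0.05 -1; -0.026 0.12 0 -0.096 -1; -0.04 0.18 0 -0.096 -1; -0.05 0.24 0 -0.096 -1; -0.05 0.24 0 -0.096 -1'
python3 - <<'E'
from h import *
robot.capture('side');robot.capture('side')
s=robot.get_state();R=s['eef_rot'];print(s['eef_pos'],R[0],R.T@(np.array([494,-343.2,200])-s['eef_pos']),s['time_s'],s['force'],'roll',np.arctan2(R[1,0],R[0,0]))
E
```

```text
time_s: 14.92
eef_pos: [547.7, -91.1, 255.3]
eef_rot: [[0.994, 0.111, 0.002], [0.111, -0.994, -0.001], [0.002, 0.001, -1.0]]
force: [0.1, -1.2, -1.5]
opening: 23.9
time_s: 15.55
eef_pos: [523.1, -338.1, 253.7]
eef_rot: [[0.98, 0.198, -0.0], [0.198, -0.98, -0.001], [-0.0, 0.001, -1.0]]
force: [0.5, 0.2, -1.6]
opening: 23.2
[ 524.22082494 -333.92949707  254.15803858] [9.79378784e-01 2.02032436e-01 3.03880822e-04] [-31.49007827   2.98682584  54.14598295] 15.65 [-0.12090382  0.28796031 -1.77627246] roll 0.20343262650758454
```

```bash
python3 -m crank '-0.02 0.003 0.01 0 -1; -0.0315 0.003 0.05 0 -1; -0.0315 0.003 0.1 0 -1; -0.0315 0.003 0.11 0 -1; -0.0315 0.003 0.11 0 -1'; python3 look.py 16 300,225,250,135
```

```text
time_s: 16.27
eef_pos: [495.2, -342.4, 144.9]
eef_rot: [[0.979, 0.205, 0.001], [0.205, -0.979, -0.001], [0.001, 0.001, -1.0]]
force: [-0.5, 0.0, -0.8]
opening: 23.3
[ 495.6 -343.6  146.1] [-0.74 -0.16 -1.78] 23.81435127999943 16.425
```

View pics/w16.png

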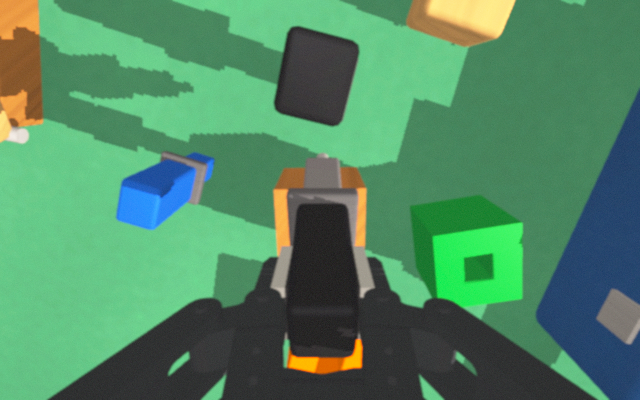

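View pics/b16.png

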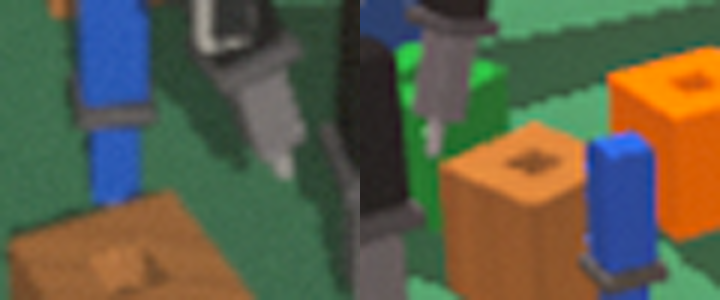

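```bash
python3 -m crank '0 0 0.02 0 -1; 0 0 0.04 0 -1; 0 0 0.049 0 -1; 0 0 0.049 0 -1'; python3 look.py 17 300,245,250,145
```

```text
time_s: 16.92
eef_pos: [494.6, -343.3, 95.2]
eef_rot: [[0.979, 0.203, 0.0], [0.203, -0.979, -0.0], [0.0, 0.0, -1.0]]
force: [0.4, -0.4, -1.9]
opening: 22.8
[ 494.9 -343.6   95.9] [ 0.75 -0.98 -1.98] 23.355648845523167 17.075
```

View pics/a17.png

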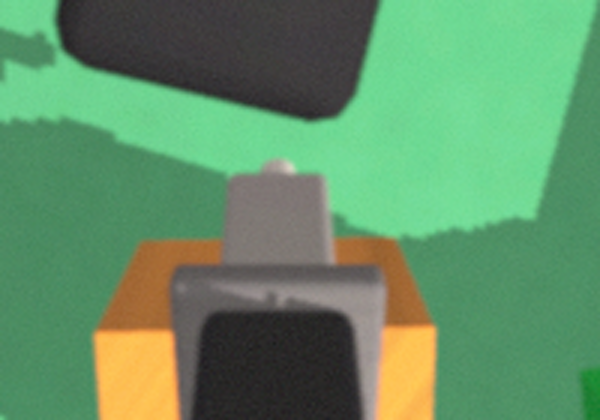

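View pics/b17.png

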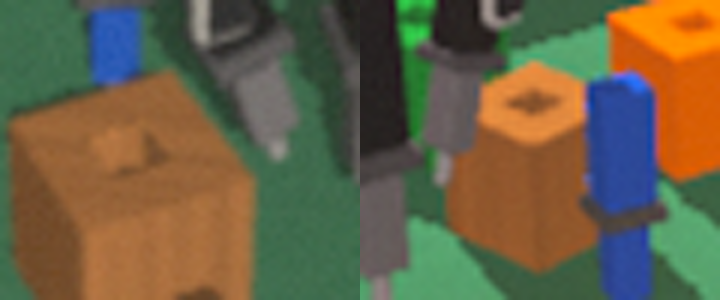

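```bash
python3 - <<'E'
import pickle
from h import *
W,D,S,s=pickle.load(open('st17.pkl','rb'));R=s['eef_rot'];T=s['eef_pos']
for u in (263.,372.): print((R.T@(onz(W,(u,208.8),75)-T)).round(1))
E
python3 -m crank '-0.006 0 0 0 -1; -0.011 0 0 0 -1; -0.011 0 0 0 -1'; python3 -m crank '-0.002 0 0 0 -1; -0.002 0 0 0 -1'
```

```text
[  5.8 -37.   20.9]
[ 5.7 30.5 21. ]
time_s: 17.45
eef_pos: [483.6, -345.5, 95.2]
eef_rot: [[0.979, 0.203, 0.001], [0.203, -0.979, -0.0], [0.001, 0.001, -1.0]]
force: [0.9, -0.1, -0.5]
opening: 23.1
time_s: 17.7
eef_pos: [483.0, -345.6, 95.1]
eef_rot: [[0.979, 0.203, 0.003], [0.203, -0.979, -0.0], [0.003, 0.001, -1.0]]
force: [5.8, 1.7, -2.2]
opening: 23.5
```

```bash
python3 -m crank '-0.0025 0 0 0 -1; -0.005 0 0 0 -1; -0.005 0 0 0 -1; -0.005 0 0 0 -1';  python3 -m crank '0.008 0 0 0 -1; 0.013 0 0 0 -1; 0.013 0 -0.02 0 -1; 0.013 0 -0.06 0 -1; 0.013 0 -0.12 0 -1'; python3 -m crank '0 0 -0.02 0 -1; 0 0 -0.02 0 -1';python3 look.py 18 300,200,250,115
```

```text
time_s: 18.2
eef_pos: [478.4, -346.8, 95.2]
eef_rot: [[0.979, 0.203, 0.004], [0.203, -0.979, -0.001], [0.003, 0.002, -1.0]]
force: [5.9, 1.8, -1.8]
opening: 23.1
time_s: 18.82
eef_pos: [488.4, -343.3, 213.9]
eef_rot: [[0.979, 0.203, -0.004], [0.203, -0.979, 0.003], [-0.004, -0.004, -1.0]]
force: [1.1, -0.8, -2.6]
opening: 23.5
time_s: 19.08
eef_pos: [489.9, -344.7, 236.2]
eef_rot: [[0.979, 0.203, 0.002], [0.203, -0.979, -0.003], [0.002, 0.003, -1.0]]
force: [-0.1, -0.6, -2.4]
opening: 23.5
[ 488.7 -343.5  232.7] [-0.23  0.13 -1.64] 23.37575231075824 19.225
```

View pics/a18.png

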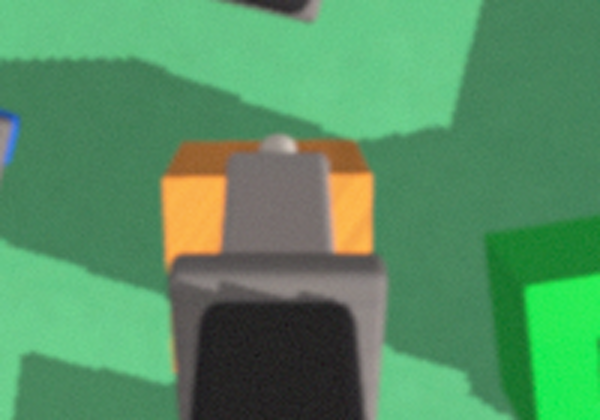

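View pics/b18.png

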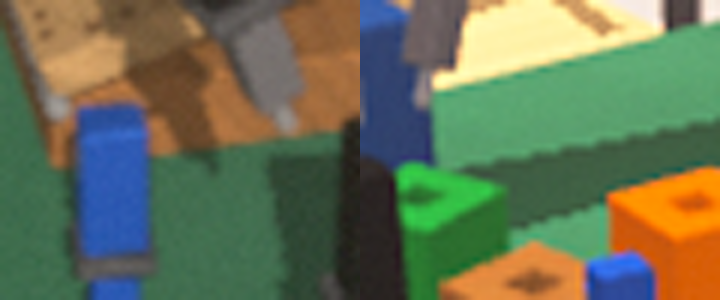

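Run:
```python
from pf import *
def mk(t,bx=1.9,bz=-56.6):
    t=np.radians(t);return [bx+88*np.sin(t),.2,bz+88*np.cos(t),t]
BA=(10,10,0);CO=(17,17,45);PT=(0,0,-16)
for bx,bz in((1.9,-56.6),(3,-57)):
  for t in(16,16.6,18,19,20,21,22):
    p=mk(t,bx,bz);print(bx,t,[pj(pt(p,P))[1].round(1) for P in (BA,CO)],'tip',pt(p,(0,0,-20)).round(1))
```

```text
1.9 16 [np.float64(159.6), np.float64(189.4)] tip [31.7  0.2 47.2]
1.9 16.6 [np.float64(158.3), np.float64(188.8)] tip [32.8  0.2 46.9]
1.9 18 [np.float64(155.3), np.float64(187.4)] tip [35.3  0.2 46.1]
1.9 19 [np.float64(153.2), np.float64(186.5)] tip [37.1  0.2 45.5]
1.9 20 [np.float64(151.1), np.float64(185.6)] tip [38.8  0.2 44.9]
1.9 21 [np.float64(149.0), np.float64(184.7)] tip [40.6  0.2 44.2]
1.9 22 [np.float64(146.9), np.float64(183.8)] tip [42.4  0.2 43.5]
3 16 [np.float64(157.9), np.float64(187.4)] tip [32.8  0.2 46.8]
3 16.6 [np.float64(156.6), np.float64(186.8)] tip [33.9  0.2 46.5]
3 18 [np.float64(153.6), np.float64(185.5)] tip [36.4  0.2 45.7]
3 19 [np.float64(151.5), np.float64(184.5)] tip [38.2  0.2 45.1]
3 20 [np.float64(149.4), np.float64(183.6)] tip [39.9  0.2 44.5]
3 21 [np.float64(147.2), np.float64(182.6)] tip [41.7  0.2 43.8]
3 22 [np.float64(145.1), np.float64(181.7)] tip [43.5  0.2 43.1]
```

```bash
python3 -m crank '0.02 -0.05 -0.017 0.04 -1; 0.045 -0.1 -0.017 0.08 -1; 0.07 -0.155 -0.017 0.12 -1; 0.095 -0.21 -0.017 0.16 -1; 0.12 -0.26 -0.017 0.196 -1'; python3 -m crank '0.02 -0.05 0 0 -1; 0.035 -0.09 0 0 -1; 0.035 -0.095 0 0 -1'
python3 - <<'E'
from h import *
s=robot.get_state();R=s['eef_rot'];robot.capture('wrist');s=robot.get_state();print(s['eef_pos'],R[0],R.T@(np.array([594.2,68.8,185.9])-s['eef_pos']),s['time_s'])
E
```

```text
time_s: 19.9
eef_pos: [553.6, -63.0, 250.3]
eef_rot: [[1.0, 0.008, -0.002], [0.008, -1.0, 0.001], [-0.002, -0.001, -1.0]]
force: [0.5, -0.2, -1.8]
opening: 23.3
time_s: 20.27
eef_pos: [588.1, 32.9, 249.8]
eef_rot: [[1.0, 0.013, -0.003], [0.013, -1.0, 0.001], [-0.003, -0.001, -1.0]]
force: [0.2, -0.3, -1.6]
opening: 23.5
[587.73294991  31.94795725 250.01446011] [ 0.99991687  0.01255224 -0.00294881] [  7.11768818 -36.7243091   64.11882269] 20.325
```

```bash
python3 -m crank '0.003 -0.018 0.03 0 -1; 0.007 -0.037 0.055 0 -1; 0.007 -0.037 0.064 0 -1; 0.007 -0.037 0.064 0 -1'; python3 look.py 19 315,125,285,200
```

```text
time_s: 20.82
eef_pos: [594.5, 65.8, 187.2]
eef_rot: [[1.0, 0.008, -0.001], [0.008, -1.0, -0.001], [-0.002, 0.001, -1.0]]
force: [-0.4, -0.1, -1.2]
opening: 23.6
[595.5  66.1 188.9] [-0.64 -0.35 -0.79] 23.252907633870926 20.975
```

View pics/a19.png

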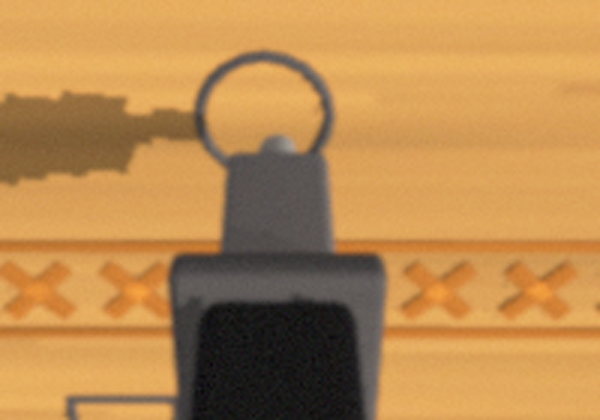

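View pics/b19.png

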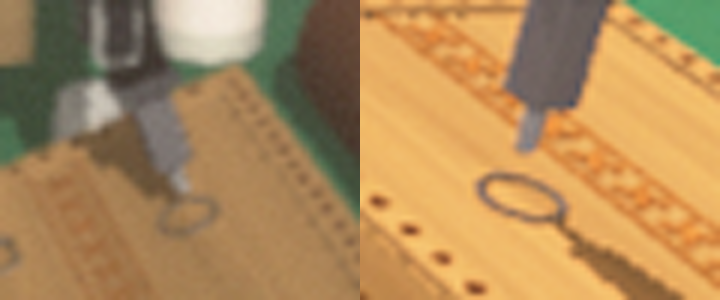

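```bash
python3 -m crank '0.001 -0.002 0.006 0 -1; 0.002 -0.003 0.0125 0 -1; 0.002 -0.003 0.0125 0 -1'; python3 look.py 20 315,125,285,200
```

```text
time_s: 21.35
eef_pos: [596.4, 70.3, 174.3]
eef_rot: [[1.0, 0.009, -0.002], [0.009, -1.0, -0.0], [-0.002, 0.0, -1.0]]
force: [-0.4, 0.3, -1.8]
opening: 23.6
[596.9  70.3 175.2] [-0.82  0.01 -2.17] 23.03494471155675 21.5
```

View pics/a20.png

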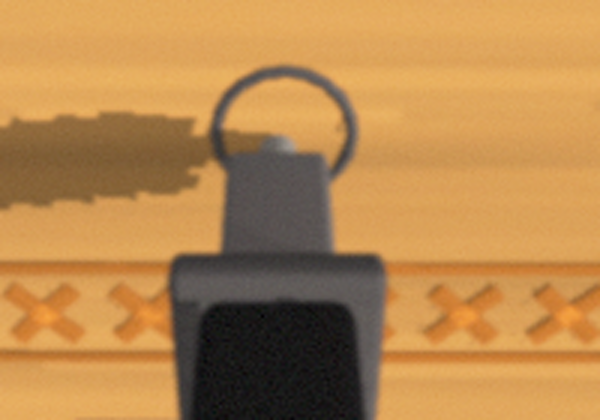

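View pics/b20.png

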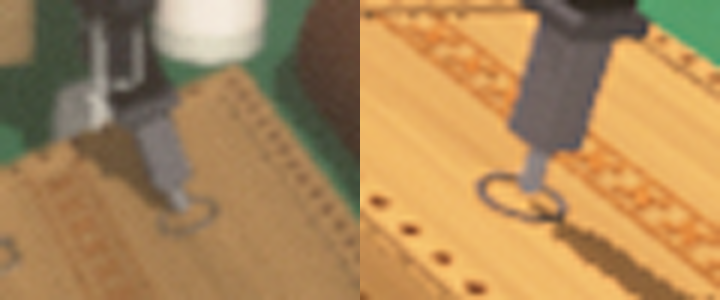

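```bash
python3 -m crank '0.001 0.0013 0.003 0 -1; 0.002 0.0013 0.006 0 -1; 0.003 0.0013 0.0088 0 -1; 0.003 0.0013 0.0088 0 -1'; python3 look.py 21 315,125,285,200
python3 - <<'E'
from h import *
L=[]
for i in range(4):
    robot.capture('wrist');L.append(robot.get_state()['force'])
print(np.mean(L,0).round(2),np.std(L,0).round(2),robot.get_state()['eef_pos'])
E
```

```text
time_s: 22.0
eef_pos: [600.1, 68.8, 166.5]
eef_rot: [[1.0, 0.009, 0.001], [0.009, -1.0, -0.0], [0.001, 0.0, -1.0]]
force: [0.2, -1.1, 1.1]
opening: 23.1
[600.   68.9 166.7] [-0.28  0.06  1.97] 23.346505930460467 22.15
[-0.04 -0.53  2.06] [0.22 0.4  0.5 ] [600.00598959  68.88280513 166.57339288]
```

View pics/a21.png

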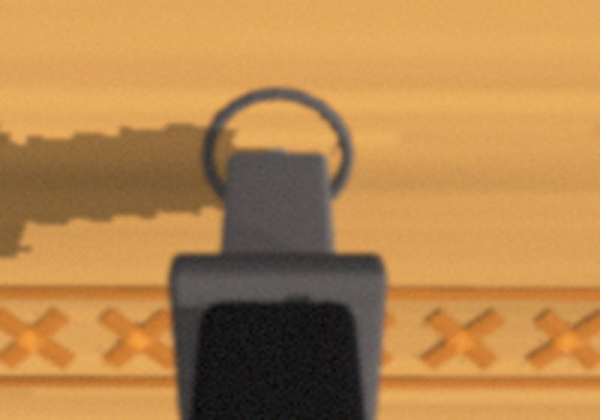

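View pics/b21.png

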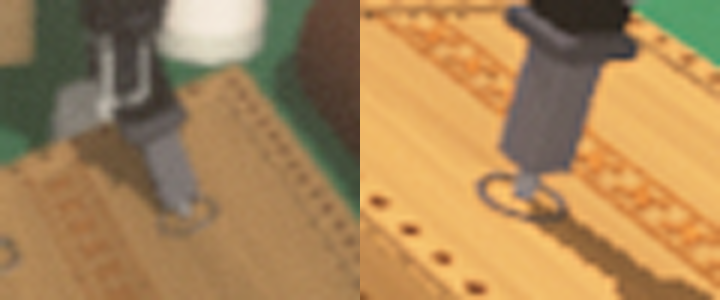

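```bash
python3 -m crank '0 0 0 0 -1; 0 0 0 0 -1; 0 0 0 0 -1; 0 0 0 0 -1; 0 0 0 0 -1';python3 -m crank '0 0 0 0 -1; 0 0 0 0 -1; 0 0 0 0 -1; 0 0 0 0 -1; 0 0 0 0 -1'; python3 -m crank '-0.007 0 -0.02 0 -1; -0.014 0 -0.04 0 -1; -0.02 0 -0.06 0 -1; -0.02 0 -0.06 0 -1'
python3 - <<'E'
from h import *
L=[]
for i in range(3):
    robot.capture('wrist');L.append(robot.get_state()['force'])
s=robot.get_state();R=s['eef_rot'];print(np.mean(L,0),s['eef_pos'],R[0],s['time_s'])
tip=np.array([540.0,108.6,92.0]);n=np.array([-.33,0,.944])
print(R.T@(tip+n*15-R@np.array([38.8,.2,44.9])-s['eef_pos']))
E
```

```text
time_s: 22.98
eef_pos: [600.0, 68.9, 166.4]
eef_rot: [[1.0, 0.009, 0.0], [0.009, -1.0, -0.0], [0.0, 0.0, -1.0]]
force: [0.7, 0.1, 2.1]
opening: 23.4
time_s: 23.6
eef_pos: [599.9, 69.0, 166.4]
eef_rot: [[1.0, 0.009, -0.0], [0.009, -1.0, -0.0], [-0.0, 0.0, -1.0]]
force: [0.3, -0.2, 1.6]
opening: 23.2
time_s: 24.1
eef_pos: [580.0, 69.0, 227.2]
eef_rot: [[1.0, 0.009, 0.002], [0.009, -1.0, 0.0], [0.002, -0.0, -1.0]]
force: [-0.3, -0.2, -1.6]
opening: 23.5
[ 0.38487671  0.18328592 -2.00482909] [579.34395726  68.82934482 224.92933104] [ 0.99995849  0.00878881 -0.00240181] 24.25
[-82.45737559 -40.35024121  73.9772701 ]
```

```bash
python3 -m crank '-0.04 -0.02 0.01 0 -1; -0.0825 -0.04 0.03 0 -1; -0.0825 -0.04 0.065 0 -1; -0.0825 -0.04 0.073 0 -1; -0.0825 -0.04 0.073 0 -1'; python3 look.py 22 285,145,330,205
```

```text
time_s: 24.88
eef_pos: [497.3, 107.8, 153.0]
eef_rot: [[1.0, 0.008, -0.001], [0.008, -1.0, -0.0], [-0.001, 0.0, -1.0]]
force: [0.8, 0.3, -1.4]
opening: 23.2
[498.1 107.8 154.2] [ 0.11 -0.36 -0.92] 23.2626855713637 25.025
```

View pics/a22.png

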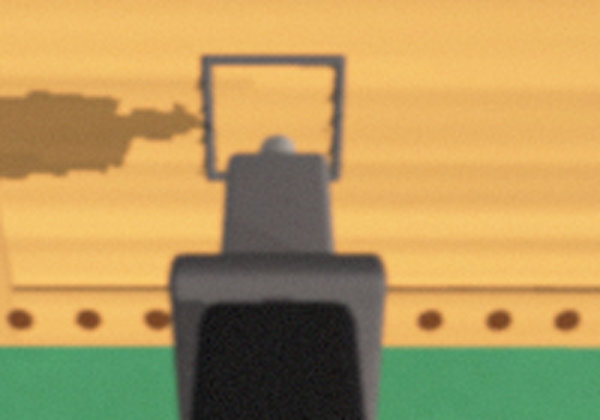

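View pics/b22.png

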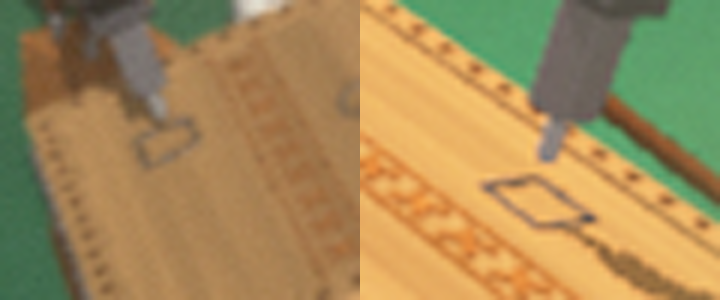

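```bash
cat > tgt.py <<'E'
import pickle,sys
from pf import pj,np
from h import *
n=sys.argv[1];u,v=float(sys.argv[2]),float(sys.argv[3])
W,D,S,s=pickle.load(open(f'st{n}.pkl','rb'));p=pickle.load(open('panel.pkl','rb'))
def Rz(a):c,s=np.cos(a),np.sin(a);return np.array([[c,-s,0],[s,c,0],[0,0,1]])
def Ry(a):c,s=np.cos(a),np.sin(a);return np.array([[c,0,s],[0,1,0],[-s,0,c]])
A=Rz(p[3])@Ry(-p[4])
o,d=ray(W,(u/3+229.5,v/3+99.5));o=A.T@(o-p[:3]);d=A.T@d;X=o+d*(22-o[2])/d[2];P=p[:3]+A@X
E=np.array(W['extrinsics']);R=np.array(s['eef_rot']);T=-E[:3,:3].T@E[:3,3]-R@np.array([76.6,0,-179.9])
tip=np.array([38.8,.2,44.9]);print('panel xy',X.round(1),'world',P.round(1),'tip px(a)',((pj(tip)-[229.5,99.5])*3).round(0),'T',T.round(1),s['eef_pos'].round(1))
tw=T+R@tip;q=A.T@(tw-p[:3]);print('tip in panel',q.round(1),'needed (panel axes) ',(X-q).round(1),'tool',(R.T@(P-tw)).round(1))
E
python3 tgt.py 22 274 116; echo circ; python3 tgt.py 21 278.5 152
```

```text
panel xy [66.9 60.5 22. ] world [541.2 109.   92.2] tip px(a) [279. 149.] T [497.9 107.6 152.8] [498.1 107.8 154.2]
tip in panel [67.9 59.3 38.3] needed (panel axes)  [ -1.    1.2 -16.3] tool [ 4.4 -1.2 15.7]
circ
panel xy [170.4  19.8  22. ] world [639.2  68.9 126.4] tip px(a) [279. 149.] T [600.2  68.6 166.5] [600.   68.9 166.7]
tip in panel [168.7  19.6  17.6] needed (panel axes)  [1.8 0.2 4.4] tool [ 0.2 -0.2 -4.8]
```

```bash
python3 -m crank '0.0015 -0.001 0.006 0 -1; 0.0035 -0.0012 0.0113 0 -1; 0.0035 -0.0012 0.0113 0 -1'; python3 look.py 23 285,145,330,205; python3 tgt.py 23 279 127
```

```text
time_s: 25.5
eef_pos: [500.3, 109.2, 141.4]
eef_rot: [[1.0, 0.009, -0.001], [0.009, -1.0, -0.0], [-0.001, 0.0, -1.0]]
force: [-0.1, -0.2, -2.2]
opening: 23.2
[500.6 109.3 142.1] [ 0.59  0.19 -1.23] 23.087843676744107 25.65
panel xy [69.3 60.7 22. ] world [543.5 109.2  93. ] tip px(a) [279. 149.] T [500.6 109.  141.4] [500.6 109.3 142.1]
tip in panel [66.5 60.7 26.6] needed (panel axes)  [ 2.7  0.1 -4.6] tool [ 4.1 -0.1  3.4]
```

View pics/a23.png

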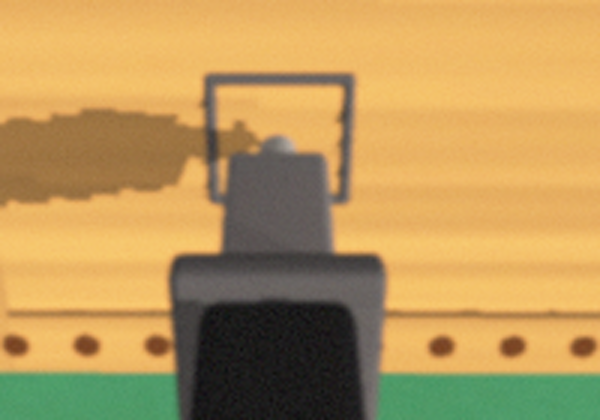

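View pics/b23.png

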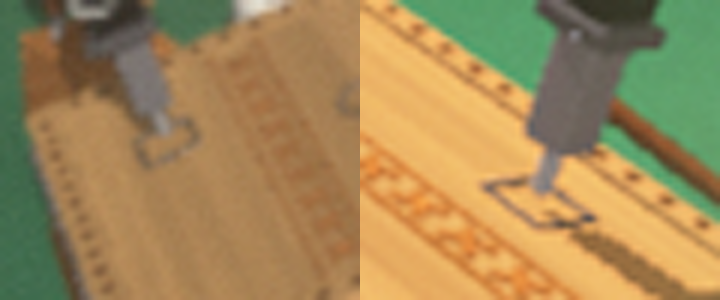

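```bash
python3 -m crank '0.001 0 0.003 0 -1; 0.002 0 0.0055 0 -1; 0.0031 0 0.0081 0 -1; 0.0031 0 0.0081 0 -1'; python3 look.py 24 285,145,330,205
python3 - <<'E'
from h import *
L=[]
for i in range(6):
    robot.capture('wrist');L.append(robot.get_state()['force'])
print(np.mean(L,0).round(2),np.std(L,0).round(2),robot.get_state()['eef_pos'])
E
```

```text
time_s: 26.2
eef_pos: [503.6, 109.3, 133.9]
eef_rot: [[1.0, 0.009, -0.0], [0.009, -1.0, -0.0], [-0.0, 0.0, -1.0]]
force: [-1.1, 0.7, 0.3]
opening: 23.6
[503.5 109.3 134.1] [-0.81 -0.5   0.41] 23.839880123596313 26.35
[-1.29  0.13  0.3 ] [0.59 0.53 0.25] [503.57793793 109.31026184 134.01983024]
```

View pics/a24.png

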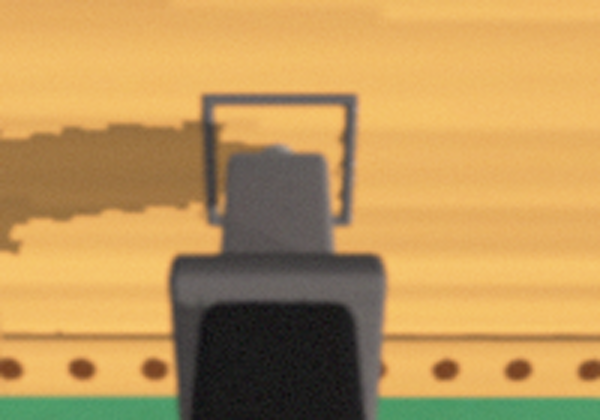

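View pics/b24.png

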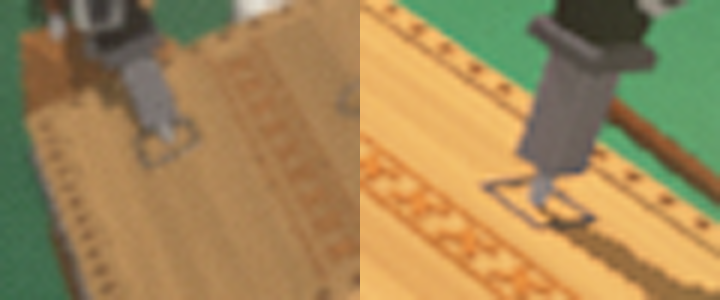

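```bash
python3 -m crank '0.0003 0 0.001 0 -1; 0.0006 0 0.002 0 -1; 0.0006 0 0.002 0 -1; 0.0006 0 0.002 0 -1'; python3 look.py 25 285,145,330,205
python3 - <<'E'
from h import *
L=[]
for i in range(6):
    robot.capture('wrist');L.append(robot.get_state()['force'])
print(np.mean(L,0).round(2),np.std(L,0).round(2),robot.get_state()['eef_pos'])
E
```

```text
time_s: 27.15
eef_pos: [504.3, 109.3, 132.0]
eef_rot: [[1.0, 0.009, 0.0], [0.009, -1.0, -0.0], [0.0, 0.0, -1.0]]
force: [-1.6, 0.2, 0.7]
opening: 23.4
[504.2 109.3 132. ] [-1.33 -0.37  1.38] 23.066205684334932 27.3
[-1.32 -0.3   1.15] [0.48 0.39 0.47] [504.22803805 109.29073607 131.9976741 ]
```

View pics/a25.png

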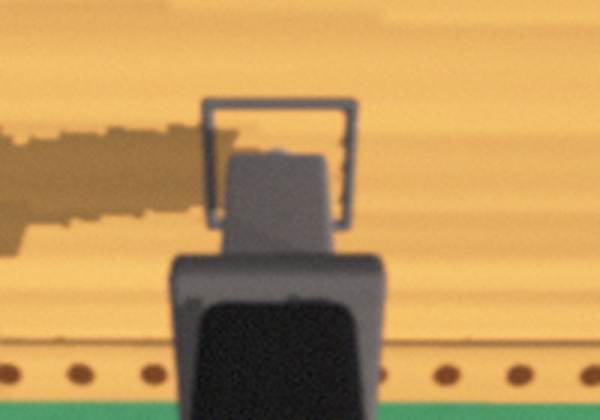

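View pics/b25.png

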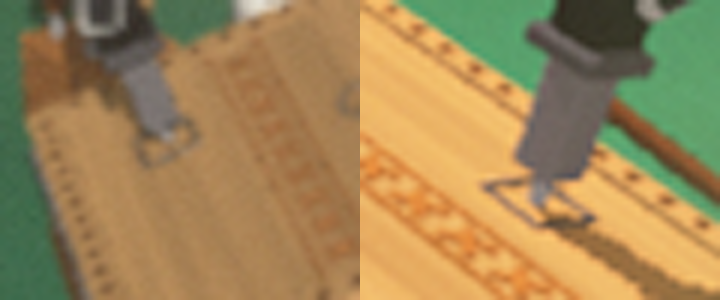

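```bash
python3 -m crank '0 0 0 0 -1; 0 0 0 0 -1; 0 0 0 0 -1; 0 0 0 0 -1; 0 0 0 0 -1';python3 -m crank '0 0 0 0 -1; 0 0 0 0 -1; 0 0 0 0 -1; 0 0 0 0 -1; 0 0 0 0 -1'
python3 - <<'E'
from h import *
a=cv2.imread('pics/s0.png') if 0 else cv2.imread('pics/scene0.png');b=cv2.imread('pics/s25.png')
q=np.array([(325,198),(244.5,199.5),(324.5,271.8),(312,232),(373,350),(205,187),(232,209),(480,272),(415,385),(432,315),(250,160),(294,160),(385,233)],np.float32).reshape(-1,1,2)
n,st,e=cv2.calcOpticalFlowPyrLK(cv2.cvtColor(a,6),cv2.cvtColor(b,6),q,None,winSize=(21,21));print((n-q).reshape(-1,2).round(2).tolist(),st.ravel())
s=robot.get_state();print(s['time_s'],s['force'],s['eef_pos'])
E
```

```text
time_s: 28.22
eef_pos: [504.2, 109.3, 132.0]
eef_rot: [[1.0, 0.009, 0.0], [0.009, -1.0, -0.0], [0.0, 0.0, -1.0]]
force: [-1.6, 0.5, 1.4]
opening: 23.3
time_s: 28.85
eef_pos: [504.2, 109.3, 132.0]
eef_rot: [[1.0, 0.009, 0.0], [0.009, -1.0, -0.0], [0.0, 0.0, -1.0]]
force: [-1.4, -0.2, 1.1]
opening: 23.3
[[0.009999999776482582, 0.009999999776482582], [-0.009999999776482582, 0.0], [-0.0, 0.0], [0.009999999776482582, 0.0], [-0.0, -0.0], [0.12999999523162842, -0.03999999910593033], [0.0, -0.0], [20.0, -8.5], [0.03999999910593033, 0.0], [-0.5799999833106995, 0.3799999952316284], [0.009999999776482582, 0.009999999776482582], [-0.7300000190734863, 0.23000000417232513], [-0.009999999776482582, -0.009999999776482582]] [1 1 1 1 1 1 1 1 1 1 1 1 1]
28.85 [-1.40303159 -0.21033205  1.06664646] [504.22804539 109.28678486 131.98998001]
```

View pics/s25.png

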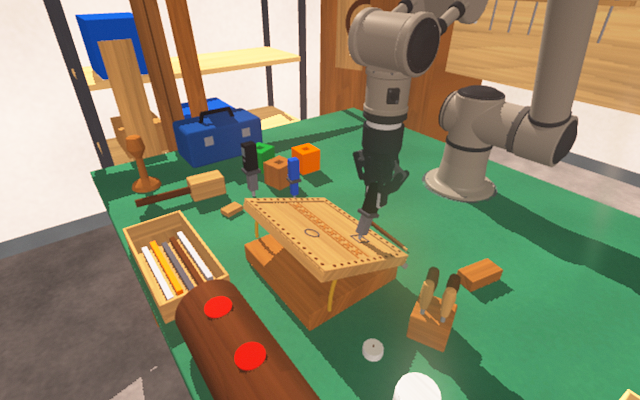

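The scene view shows the probe standing on the square at about (362,238). The panel, offcut (480,274), blue probe (294,175) and the other things stand where they did. The flow outlier at the offcut is a change of shadow.

```bash
python3 -c "
from workcell import robot
print(robot.hand_in())"
```

```text
the job is handed in; nothing more can be done
None
```

I took both readings, circle first and then square, and handed the job in at about 29 s with the probe still pressed on the square.

- **Gripper:** the cameras showed the fingertips about 35–40 mm behind the reported tool point. I gripped the handle by what the pictures showed, and that held.
- **Tilt:** the tool can only turn about its own axis, so I tilted the probe in the jaws by pushing it against its wooden block. That took about 6 N.
- **Circle, done twice:** the first press, about 1.6 s, was at roughly 16.6° against a panel slope of about 19.3°. I increased the probe's tilt to about 20° and pressed again, also for about 1.6 s. The pin was in by about 4–7 mm on the second press, and the tip was 1–2 mm from the centre.
- **Square:** I pressed for about 1.7 s before handing in. The last force check gave 2.9 N, so the pin was in by about 5.8 mm of its 12. The tip was about 1 mm from the centre.
- **Other things:** in the scene camera the panel corners and most objects showed no movement. The gouge block and blue probe each shifted by less than 1 pixel. The 20-pixel jump at the offcut was a changed shadow, and it looks unmoved in the picture.
- **Doubt:** measuring the tilt before the correction, the outside cameras alone gave 1–2° less than the joint fit including the wrist camera. The probe may therefore be 1–2° off square.

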